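Prepare line sections for a reading on the calibration bench

ROBOT

A 6-joint arm with a two-finger parallel gripper is mounted at the origin on the work surface. World frame = base frame: x ahead of the robot, y to its left, z up, the work surface at z = 0. Lengths are in m, angles in rad, forces in N, time in s.
With the tool pointing down it reaches from about 0.425 to 0.95 m from the base axis. Payload 3.5 kg.
Tool frame: the origin (TCP) lies at the very end of the fingers, on their centre line; the grasp point (between the pads) lies 19 mm behind it; z points along the fingers, y is the line along which they close (so a half turn about z gives the same grasp; the last joint's range is limited). The gripper opens to 85 mm and grips with 20 to 120 N. Pads are 22 mm wide; open, the fingers measure 114 mm over their backs; the gripper's body (76 mm by 85 mm) begins 54 mm behind the grasp point. The pads swing forward as they close: fully open they stand 13 mm farther back than shut.
Start: joints at [1.18, 0.286, 1.577, -0, 1.279, -0.15], TCP at [0.161, 0.656, 0.231] pointing down, gripper open.
Joint ranges: [-2.77, 2.77], [-0.9, 2.22], [0.21, 2.48], [-1.53, 4.67], [0.24, 2.81], [-2.84, 2.84]. Speed limits (rad/s): [2.79, 2.79, 3.14, 3.14, 3.14, 3.14].

INTERFACE

Orientations are given as a rotation vector (axis times angle).
In Python, from station import env gives the robot as it stands.
- The arm moves only by the tool send_rows, never from a script. Its argument "increments" is a list of rows, each a list of 3 entries, a list of its own where there are three numbers: the closure, from 0 (fully open) to 1 (shut), then the shift along the world's x, y, z normalised to -1 to 1, where 1 is 2.5 cm, then the turn, a rotation vector about the world's x, y, z normalised to -1 to 1, where 1 is 0.5 rad. In form: [[fingers, [dx, dy, dz], [rx, ry, rz]], ...]. A call has 1 to 8 rows; each row shifts and turns the commanded pose from where the row before left it; what a row does not reach is not made up. A row lasts 1/12 s, in which the tool goes at most 41.7 mm and 7.16 degrees, less where a joint would pass 70% of its speed; a pose out of reach is approached as far as the arm can. A call with a number of a shift or a turn outside -1 to 1 is refused whole. A call with a gripper value outside its range is refused whole. The fingers move at their own pace and stop on an object; "newtons" is the grip in N (left out, the last holds). Time passes only in rows, so rows that do not move let the fingers close. It gives the time, the measured TCP pose, the force, the opening and the grip force at its end, in the units of the state.
- env.get_state(): the state, without advancing time (a new reading comes with each control period).
- env.camera(name): name is "side" or "top" or "wrist"; returns a dict with "image" (400x640x3 uint8, blue, green, red), "fx", "fy", "cx", "cy" (pixels), "position" and "rotation" of the camera in the world. Camera axes: x right, y up, looking along -z (the intrinsics and any distortion apply to the point x, -y, -z); pixel columns grow to the right and rows downward; lengths in m; the calibration is good to about 2 mm. The wrist camera is an equidistant fisheye: a pixel r from the principal point sees the ray r / f radians off the axis. A picture is of the moment at which its call begins. There is no depth.
- env.close_job(): hands the job in; it is judged then, once.
The state is a dict: "time": time; "qpos": joint angles; "joint_vel": joint speeds; "joint_efforts": joint torques, N m; "ee_pos": TCP position; "orientation": TCP orientation; "wrist_force": force on the tool from outside, world axes, zero at the start; "ft_torque": the same for the moment, N m; "grip_width": finger opening in m; "finger_force": force on a finger pad.
Only numpy, scipy, OpenCV 4.12 (cv2) and the standard library are available. Lean on these libraries where they do the work, as an engineer would, in place of code of your own. Each camera call takes 0.05 s, during which the arm holds its last target. There are 200 camera calls.

TASK

First shut the purge air by turning the valve handle a quarter turn until it stands across the pipe. Then, with the air shut, lay every line section in a V nest of the cradle, rolled so that its side port faces straight up, and raise the reading head on its ratchet column, click by click, until the pawl holds it on the fifth notch. Last, turn the purge air fully on again, and leave the other things on the bench where they stand.

Things in the scene. Friction and masses are not known exactly. Their poses are not given: they have to be found in the camera images.
- section1_c (a point): line section, 0.3 kg, 160 mm long: aluminium tube 30 mm in diameter with a 44 mm square, 8 mm thick steel flange at each end; brass side port, a 16 mm stub with a dark hole, reaching 20 mm from the axis. This point: the tube's centre; x along the tube, z out of the port; port at x = +30 mm, bare tube from -70 to +20. Starts flat on the bench, port sideways or down.
- section2_c (a point): line section, 0.3 kg, 160 mm long: aluminium tube 30 mm in diameter with a 44 mm square, 8 mm thick steel flange at each end; brass side port, a 16 mm stub with a dark hole, reaching 20 mm from the axis. This point: the tube's centre; x along the tube, z out of the port; port at x = +30 mm, bare tube from -70 to +20. May be absent.
- section3_c (a point): line section, 0.3 kg, 160 mm long: aluminium tube 30 mm in diameter with a 44 mm square, 8 mm thick steel flange at each end; brass side port, a 16 mm stub with a dark hole, reaching 20 mm from the axis. This point: the tube's centre; x along the tube, z out of the port; port at x = +30 mm, bare tube from -70 to +20. May be absent; any of the three may.
- nest1 (a point): first V nest: this point is where the centre of a seated section lies, 78 mm above the bench; x is the direction of the seated tube (either way round), z is up. Two V rests, 12 mm thick, stand at x = -50 and +50 mm, their arms reaching 21 mm to either side and up to 4 mm below the axis; between them the tube is free for the fingers.
- nest2 (a point): middle V nest: this point is where the centre of a seated section lies, 78 mm above the bench; x is the direction of the seated tube (either way round), z is up. Two V rests, 12 mm thick, stand at x = -50 and +50 mm, their arms reaching 21 mm to either side and up to 4 mm below the axis; between them the tube is free for the fingers.
- nest3 (a point): third V nest: this point is where the centre of a seated section lies, 78 mm above the bench; x is the direction of the seated tube (either way round), z is up. Two V rests, 12 mm thick, stand at x = -50 and +50 mm, their arms reaching 21 mm to either side and up to 4 mm below the axis; between them the tube is free for the fingers.
- cradle: the cradle: a fixed flat plate, 150 x 340 x 10 mm, carrying the three V nests 130 mm apart along y. Between a nest's two rests nothing stands under the tube down to the plate, 68 mm below the axis. A tube stays at any roll angle in which it is left in a nest. Origin under the plate's centre.
- column (a joint): height of the ratchet column above its bottom stop (m), 0 to 0.118. Seven notches 16 mm apart: notch n is at n x 0.016, the fifth at 0.080. The sprung pawl clicks under a tooth as the column rises past each of these heights; let go, the column (0.5 kg) sinks back gently onto the last notch passed. It starts at the bottom (notch 0).
- column_knob (a point): centre of the round black knob on top of the column: an upright cylinder 30 mm in diameter, 40 mm high, gripped from above; it moves straight up with the column, from 215 mm above the bench (bottom) to 295 mm (fifth notch). Under it a 10 mm neck, then the reading head, a grey box 52 x 52 x 30 mm.
- pawl_tail (a point): top of the pawl's flat tail, 26 x 16 mm, 104 mm above the bench, 86 mm from the column's axis on the +x side of the stand. Pressed down about 12 mm (5 to 8 N) it frees the column, which sinks to the bottom: needed only if the column went up too far. The pawl springs back.
- handle (a joint): angle of the valve handle (rad), a stop at each end: 0 = shut, the handle square across the pipe, pointing to the valve's -x, towards the robot's side of the bench; 1.571 = fully open, in line above the copper pipe that leaves to the robot's right. Starts open or nearly so (1.2 or more); stays where it is left (0.12 N m friction).
- handle_grip (a point): point on the valve handle to take hold of, 75 mm from the hinge, half-way up the bar, 106 mm above the bench. The handle is a level bar 100 mm long, 14 mm wide and 16 mm high with a black grip, its underside 22 mm above the copper pipe. x lies along the handle, towards the hinge.
- handle_hinge (a point): the upright axis of the valve handle, at the handle's height (106 mm above the bench). Seen from above the handle turns anticlockwise as it opens.
- screwdriver: a screwdriver lying on the bench, 180 mm long; leave it alone
- wrench: a wrench lying on the bench, 170 mm long; leave it alone
- solvent: an upright bottle, 52 mm in diameter, 130 mm high; origin at its foot; leave it alone
- weight: an upright brass weight with a knob, 44 mm in diameter, 62 mm high; origin at its foot; leave it alone
- capcup: a white bowl, 70 mm in diameter, 50 mm high; origin at its foot; leave it alone

How it is judged:
By the outcome, as a careful person would: the job done as asked, in the order asked, and still so for the second after the job is handed in, with the robot touching nothing.
Of section1, section2, section3 only 2 to 3 are there at a start; the rules pass over those that are not, and their reading is None.
At some moment in a run one of section1, section2, section3 may be knocked a few centimetres aside while the robot is not near it.
Once in a run the grip may slacken for a moment while it holds something.
It also fails if it takes over 210 s, if anything falls off the work surface, if the arm or the gripper's body presses on something with over 40 N, if the wrist force passes 120 N, or if a joint passes its speed limit or range.

## Working session

There is one attempt and no reset: what is moved stays moved. The work goes in short steps, Python scripts to look and compute and a tool call to move; the robot and the scene stay as the last step left them, time stands still between calls to the robot, and variables do not carry over. Pictures are saved under pics/ and viewed, at most 14 in all, crops included, and the job is handed in when it is done.

Besides the shell and the picture viewer there is one more tool, called after "Request:" in YAML: its name, and indented under it one key for each argument. send_rows: Moves the arm, as the interface text tells. Its arguments: {"type":"object","properties":{"increments":{"type":"array"},"newtons":{"type":"number"}},"required":["increments"]}

```bash
mkdir -p pics
cat > h.py <<'E'
from station import env
import numpy as np, cv2
from scipy.spatial.transform import Rotation as R
def snap(name,fn,crop=None,scale=1.0):
    c=env.camera(name); im=c["image"]; np.save(f"pics/{fn}.npy",{k:v for k,v in c.items()},allow_pickle=True)
    if crop: x0,y0,x1,y1=crop; im=im[y0:y1,x0:x1]
    if scale!=1: im=cv2.resize(im,None,fx=scale,fy=scale,interpolation=cv2.INTER_CUBIC)
    cv2.imwrite(f"pics/{fn}.png",im); return c
def load(fn): return np.load(f"pics/{fn}.npy",allow_pickle=True).item()
def rot(c):
    r=np.array(c["rotation"]); return r if r.shape==(3,3) else R.from_rotvec(r).as_matrix()
def ray(c,u,v,fish=False):
    a=np.array([(u-c["cx"])/c["fx"],(v-c["cy"])/c["fy"]])
    if fish:
        t=np.linalg.norm(a); s=np.sin(t)/max(t,1e-9); d=np.array([a[0]*s,-a[1]*s,-np.cos(t)])
    else: d=np.array([a[0],-a[1],-1])
    return rot(c)@d
def hit(c,u,v,z,fish=False):
    d=ray(c,u,v,fish); p=np.array(c["position"]); return p+d*(z-p[2])/d[2]
def proj(c,P,fish=False):
    q=rot(c).T@(np.array(P)-np.array(c["position"])); a=np.array([q[0],-q[1]])/-q[2]
    if fish: n=np.linalg.norm(a); a=a/max(n,1e-9)*np.arctan2(n*1.0,1)
    return a*[c["fx"],c["fy"]]+[c["cx"],c["cy"]]
E
python3 - <<'E'
from h import *
for n in("top","side","wrist"):
    c=snap(n,n+"0"); print(n,c["fx"],c["cx"],c["cy"],c["position"],np.round(rot(c),3).tolist(),list(c.keys()))
print(env.get_state())
E
```

```text
top 386.2403920499005 322.05409929987496 203.00729267827913 [0.40859324 0.01314401 1.15130788] [[0.005, 0.987, -0.163], [-1.0, 0.008, 0.018], [0.019, 0.162, 0.987]] ['image', 'fx', 'fy', 'cx', 'cy', 'position', 'rotation']
side 467.01687275526467 321.76476906338064 198.51719326055994 [0.40447608 1.03374019 0.8774856 ] [[-0.987, 0.101, -0.124], [-0.159, -0.562, 0.812], [0.013, 0.821, 0.571]] ['image', 'fx', 'fy', 'cx', 'cy', 'position', 'rotation']
wrist 309.70691628693146 318.69348254835404 200.6834773336092 [0.09478878 0.6706732  0.37280515] [[0.239, -0.936, -0.26], [0.971, 0.229, 0.067], [-0.003, -0.268, 0.963]] ['image', 'fx', 'fy', 'cx', 'cy', 'position', 'rotation']
{'time': 0.15, 'qpos': array([ 1.18001653e+00,  2.86992845e-01,  1.57781535e+00,  2.09480543e-05,
        1.27861772e+00, -1.50002625e-01]), 'joint_vel': array([ 1.11085394e-03, -1.44646163e-03, -4.88627947e-03,  2.24089291e-03,
       -8.28481885e-04,  8.17401812e-05]), 'joint_efforts': array([ 1.99331644e-04, -4.06603539e+01, -2.93139839e+01, -2.20084562e-04,
        3.99592740e-03,  1.05634422e-05]), 'ee_pos': array([0.16073299, 0.65506551, 0.23025823]), 'orientation': array([-3.77247114e-01, -3.11834627e+00,  2.76618118e-03]), 'wrist_force': array([ 0.40267404,  0.59125686, -0.06448217]), 'ft_torque': array([ 0.0064416 , -0.02181136, -0.01573332]), 'finger_force': 0.0, 'grip_width': 0.08524096457310701}
```

View pics/top0.png

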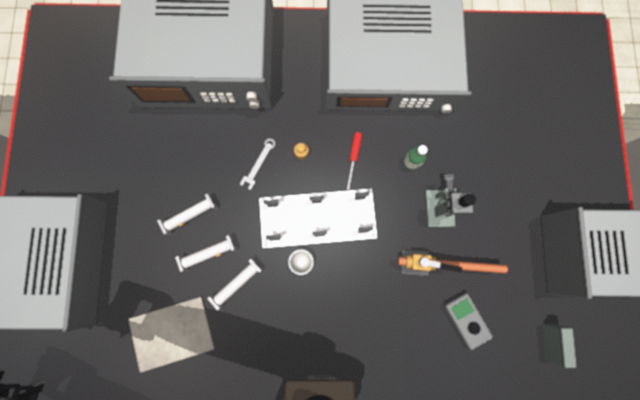

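View pics/side0.png

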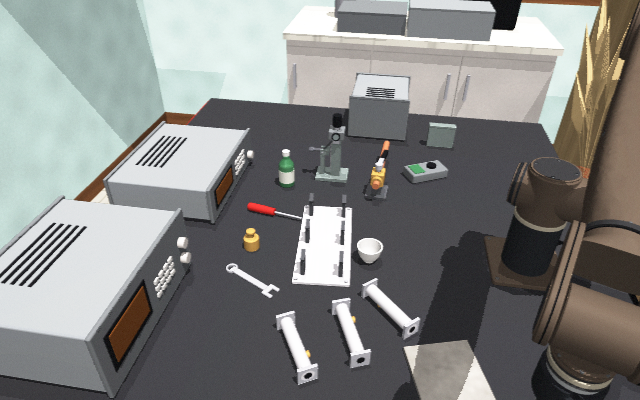

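Top view: three sections at about (188,214), (205,253), (235,285), cradle centre (318,218), column (463,203), valve hinge about (422,263) with the handle over the copper pipe (red/orange to (507,268)). The side view confirms it. I'll zoom in on the details.

Run:
```python
from h import *
t=load("top0")["image"]; s=load("side0")["image"]
a=cv2.resize(t[185:315,150:270],(400,433),interpolation=cv2.INTER_CUBIC)
b=cv2.resize(t[165:295,390:510],(400,433),interpolation=cv2.INTER_CUBIC)
im=np.hstack([a,b]); cv2.imwrite("pics/z1.png",im)
a=cv2.resize(s[275:390,270:425],(400,297),interpolation=cv2.INTER_CUBIC)
b=cv2.resize(s[105:220,300:455],(400,297),interpolation=cv2.INTER_CUBIC)
c=cv2.resize(t[180:255,250:385],(540,300),interpolation=cv2.INTER_CUBIC)
im=np.vstack([np.hstack([a,b]),np.pad(c,((0,0),(0,260),(0,0)))]); cv2.imwrite("pics/z2.png",im)
```

```text
(no output)
```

View pics/z1.png

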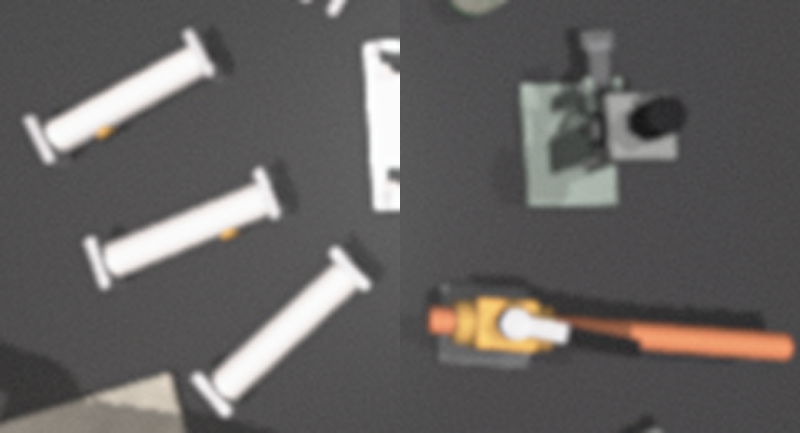

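View pics/z2.png

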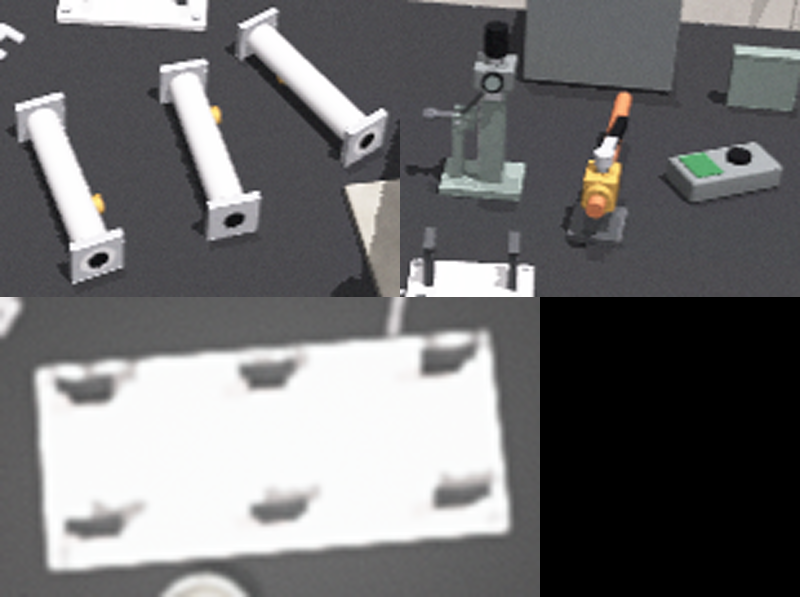

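Sections A and B have their ports sideways, on the lower (robot) side. A's is near its left flange and B's is near its right flange. C shows no port from above, only a bit of orange under the tube near its far flange in the side view, so it is probably port down. Next, the positions in numbers.

Run:
```python
from h import *
c=load("top0")
f=lambda X,Y:(150+X/3.333,185+Y/3.333)
g=lambda X,Y:(390+(X-400)/3.333,165+Y/3.333)
k=lambda X,Y:(250+X/4,180+Y/4)
for n,a,b in(("A",(40,140),(198,53)),("B",(98,262),(265,193)),("C",(213,395),(350,270))):
    p=hit(c,*f(*a),.03);q=hit(c,*f(*b),.03);print(n,np.round(p,3),np.round(q,3),"mid",np.round((p+q)/2,3),"L",np.linalg.norm(p-q).round(3),"yaw",np.degrees(np.arctan2(*(q-p)[1::-1])).round(1))
for n,p in(("portA",f(104,133)),("portB",f(229,234))): print(n,np.round(hit(c,*p,.022),3))
P=[hit(c,*k(*x),.01) for x in((38,70),(488,32),(508,230),(50,270))]
m=sum(P)/4;print("cradle",np.round(P,3)[:,:2].tolist(),m.round(3),[np.linalg.norm(P[i]-P[i-1]).round(3) for i in range(4)])
ex=(P[0]+P[1]-P[2]-P[3]);print("cradle yaw",np.degrees(np.arctan2(ex[1],ex[0])).round(1))
rests={"n3f":(90,88),"n2f":(270,73),"n1f":(447,58),"n3b":(95,225),"n2b":(280,208),"n1b":(462,190)}
for n,x in(rests.items()):print(n,hit(c,*k(*x),.066).round(3))
print("hinge",hit(c,*g(518,323),.114).round(3),"tip",hit(c,*g(638,345),.114).round(3),"pipe",hit(c,*g(650,336),.07).round(3),hit(c,*g(790,347),.07).round(3))
print("knob",hit(c,*g(668,113),.235).round(3),"head",hit(c,*g(643,127),.185).round(3))
```

```text
A [0.519 0.455 0.03 ] [0.597 0.323 0.03 ] mid [0.558 0.389 0.03 ] L 0.153 yaw -59.6
B [0.415 0.399 0.03 ] [0.475 0.259 0.03 ] mid [0.445 0.329 0.03 ] L 0.152 yaw -66.9
C [0.305 0.295 0.03 ] [0.41  0.184 0.03 ] mid [0.357 0.239 0.03 ] L 0.153 yaw -46.9
portA [0.527 0.403 0.022]
portB [0.44  0.29  0.022]
cradle [[0.612, 0.18], [0.644, -0.158], [0.495, -0.171], [0.463, 0.166]] [0.553 0.004 0.01 ] [np.float64(0.149), np.float64(0.34), np.float64(0.15), np.float64(0.339)]
cradle yaw 4.9
n3f [0.589 0.134 0.066]
n2f [0.601 0.007 0.066]
n1f [ 0.613 -0.12   0.066]
n3b [0.492 0.128 0.066]
n2b [ 0.505 -0.001  0.066]
n1b [ 0.518 -0.13   0.066]
hinge [ 0.422 -0.282  0.114] tip [ 0.406 -0.378  0.114] pipe [ 0.413 -0.405  0.07 ] [ 0.404 -0.522  0.07 ]
knob [ 0.573 -0.363  0.235] head [ 0.57  -0.364  0.185]
```

Request:
send_rows:
  increments:
    - [0,[1,-1,0.3],[0,0,-0.094]]
    - [0,[1,-1,0.3],[0,0,-0.094]]
    - [0,[1,-1,0.3],[0,0,-0.094]]
    - [0,[1,-1,0.3],[0,0,-0.094]]
    - [0,[1,-1,0.3],[0,0,-0.094]]
    - [0,[1,-1,0.3],[0,0,-0.094]]
    - [0,[1,-1,0.3],[0,0,-0.094]]
    - [0,[1,-1,0.3],[0,0,-0.094]]

```text
time: 0.82
ee_pos: [0.3617, 0.454, 0.2913]
orientation: [-0.957, -2.992, 0.001]
wrist_force: [0.3, 1.5, 0.4]
grip_width: 0.0853
finger_force: 0.0
```

Request:
send_rows:
  increments:
    - [0,[0.6,-1,0],[0,0,-0.094]]
    - [0,[0.6,-1,0],[0,0,-0.094]]
    - [0,[0.6,-1,0],[0,0,-0.094]]
    - [0,[0.6,-1,0],[0,0,-0.094]]
    - [0,[0.6,-1,0],[0,0,-0.094]]
    - [0,[0.6,-1,0],[0,0,-0.094]]
    - [0,[0.6,-1,0],[0,0,-0.094]]
    - [0,[0.6,-1,0],[0,0,-0.094]]

```text
time: 1.48
ee_pos: [0.4813, 0.2541, 0.291]
orientation: [-1.499, -2.76, 0.0]
wrist_force: [0.2, 0.1, 1.1]
grip_width: 0.0855
finger_force: 0.0
```

Request:
send_rows:
  increments:
    - [0,[0,-1,0],[0,0,-0.094]]
    - [0,[0,-1,0],[0,0,-0.094]]
    - [0,[0,-1,0],[0,0,-0.094]]
    - [0,[0,-1,0],[0,0,-0.094]]
    - [0,[0,-1,0],[0,0,-0.094]]
    - [0,[0,-1,0],[0,0,-0.094]]
    - [0,[0,-1,0],[0,0,-0.094]]
    - [0,[0,-1,0],[0,0,-0.094]]

```text
time: 2.15
ee_pos: [0.4805, 0.0544, 0.291]
orientation: [-1.989, -2.432, 0.0]
wrist_force: [0.2, 0.3, -0.2]
grip_width: 0.0856
finger_force: 0.0
```

Request:
send_rows:
  increments:
    - [0,[0,-1,0],[0,0,-0.094]]
    - [0,[0,-1,0],[0,0,-0.094]]
    - [0,[0,-1,0],[0,0,-0.094]]
    - [0,[0,-1,0],[0,0,-0.094]]
    - [0,[0,-1,0],[0,0,-0.094]]
    - [0,[0,-1,0],[0,0,-0.094]]
    - [0,[0,-1,0],[0,0,-0.094]]
    - [0,[0,-1,0],[0,0,-0.094]]

```text
time: 2.82
ee_pos: [0.4806, -0.1456, 0.291]
orientation: [-2.408, -2.017, 0.0]
wrist_force: [0.2, -0.2, 0.2]
grip_width: 0.0855
finger_force: 0.0
```

Request:
send_rows:
  increments:
    - [0.3,[0,-1,0],[0,0,0]]
    - [0.3,[0,-1,0],[0,0,0]]
    - [0.3,[0,-1,0],[0,0,0]]
    - [0.3,[0,0,0],[0,0,0]]
    - [0.3,[0,0,0],[0,0,0]]

```text
time: 3.23
ee_pos: [0.4806, -0.2203, 0.2908]
orientation: [-2.407, -2.016, 0.0]
wrist_force: [0.1, -0.4, 0.1]
grip_width: 0.0595
finger_force: 0.0
```

Run:
```python
from h import *
c=snap("wrist","w1"); s=env.get_state(); print(s["time"],s["ee_pos"],s["orientation"],s["wrist_force"],s["grip_width"])
```

```text
3.2833 [ 0.4806421  -0.21941406  0.29083085] [-2.40602485e+00 -2.01798588e+00 -1.18206598e-04] [ 0.88305036 -0.22171347  0.53953076] 0.059912612202855424
```

View pics/w1.png

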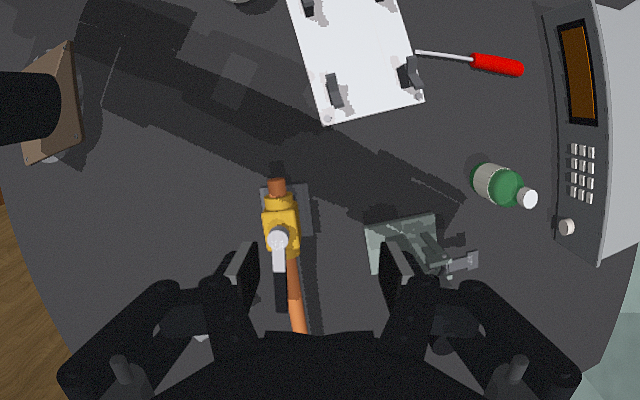

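The wrist view shows the hinge at (279,239), the black grip's end at about (281,311), and the pipe below it running to (300,330). The column stand is at (400,245).

Run:
```python
from h import *
c=load("w1")
h=hit(c,279,239,.114,True);t=hit(c,281,311,.114,True)
print(h.round(3),t.round(3),np.linalg.norm(h-t),np.degrees(np.arctan2(*(t-h)[1::-1])))
a=hit(c,277,185,.07,True);b=hit(c,300,330,.07,True);print("pipe",a.round(3),b.round(3),np.degrees(np.arctan2(*(b-a)[1::-1])))
for k in((310,5),(408,75),(331,90),):print("rest",hit(c,*k,.07,True).round(3))
print("plate corners",hit(c,424,101,.01,True).round(3),hit(c,324,125,.01,True).round(3))
```

```text
[ 0.425 -0.278  0.114] [ 0.405 -0.375  0.114] 0.09933687016083119 -101.7414714099936
pipe [ 0.428 -0.226  0.07 ] [ 0.412 -0.445  0.07 ] -94.1627863031172
rest [ 0.506 -0.018  0.07 ]
rest [ 0.605 -0.121  0.07 ]
rest [ 0.512 -0.126  0.07 ]
plate corners [ 0.641 -0.154  0.01 ] [ 0.497 -0.167  0.01 ]
```

Request:
send_rows:
  increments:
    - [0.62,[-0.56,-0.99,0],[0,0,-0.01]]
    - [0.62,[-0.56,-0.99,0],[0,0,-0.01]]
    - [0.62,[-0.56,-0.99,0],[0,0,-0.01]]
    - [0.62,[-0.56,-0.99,0],[0,0,-0.01]]
    - [0.62,[-0.56,-0.99,0],[0,0,-0.01]]
    - [0.62,[0,0,-1],[0,0,0]]
    - [0.62,[0,0,-1],[0,0,0]]
    - [0.62,[0,0,-1],[0,0,0]]

```text
time: 3.95
ee_pos: [0.4112, -0.3427, 0.216]
orientation: [2.43, 1.989, 0.001]
wrist_force: [0.3, -0.2, -0.1]
grip_width: 0.0328
finger_force: 0.0
```

Request:
send_rows:
  increments:
    - [0.62,[0,0,-1],[0,0,0]]
    - [0.62,[0,0,-1],[0,0,0]]
    - [0.62,[0,0,-1],[0,0,0]]
    - [0.62,[0,0,-0.8],[0,0,0]]
    - [0.62,[0,0,-0.8],[0,0,0]]
    - [0.62,[0,0,-0.4],[0,0,0]]
    - [0.62,[0,0,0],[0,0,0]]

```text
time: 4.53
ee_pos: [0.41, -0.3407, 0.0886]
orientation: [-2.425, -1.988, -0.0]
wrist_force: [-0.0, 0.4, -0.3]
grip_width: 0.0326
finger_force: 0.0
```

Run:
```python
from h import *
c=snap("wrist","w2",(160,120,480,330),2); s=env.get_state(); print(s["time"],s["ee_pos"],s["orientation"],s["wrist_force"],s["grip_width"],s["qpos"])
h=np.array([.424,-.280])
# arc rows in 12deg command steps: 95 deg total
p=s["ee_pos"][:2]; th0=np.degrees(np.arctan2(*(p-h)[::-1])); r=np.hypot(*(p-h)); print(th0,r)
q=p
for k in range(1,17):
    a=np.radians(th0-6*k); n=h+.065*np.array([np.cos(a),np.sin(a)]); print(k,np.round((n-q)/.025,2)); q=n
```

```text
4.5833 [ 0.41078276 -0.34187092  0.09046344] [-2.42801048e+00 -1.98950581e+00 -1.68914075e-04] [-0.14725219 -1.00879179  0.92833859] 0.03236338075451608 [-8.84084026e-01  1.44110059e-01  2.02383722e+00  1.30713042e-04
  9.76230478e-01 -6.86275671e-01]
-102.05861849533902 0.06326694088803689
1 [-0.28  0.  ]
2 [-0.25  0.1 ]
3 [-0.24  0.12]
4 [-0.23  0.15]
5 [-0.21  0.17]
6 [-0.19  0.19]
7 [-0.17  0.21]
8 [-0.15  0.23]
9 [-0.12  0.24]
10 [-0.1   0.25]
11 [-0.07  0.26]
12 [-0.04  0.27]
13 [-0.01  0.27]
14 [0.01 0.27]
15 [0.04 0.27]
16 [0.07 0.26]
```

View pics/w2.png

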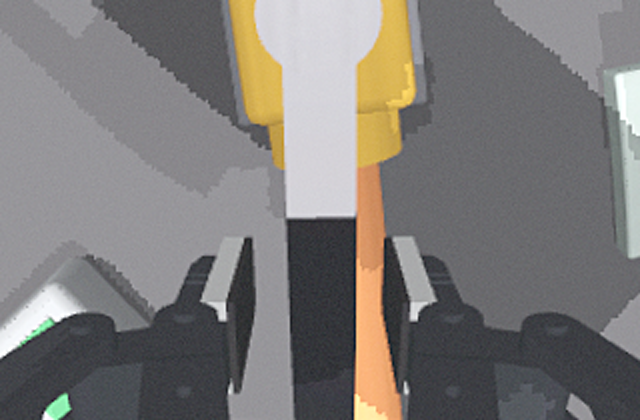

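The bar stands centred between the fingers, aligned with the tool. Sweeping it shut now.

Request:
send_rows:
  increments:
    - [0.62,[-0.28,0,0],[0,0,-0.2]]
    - [0.62,[-0.25,0.1,0],[0,0,-0.2]]
    - [0.62,[-0.24,0.12,0],[0,0,-0.2]]
    - [0.62,[-0.23,0.15,0],[0,0,-0.2]]
    - [0.62,[-0.21,0.17,0],[0,0,-0.2]]
    - [0.62,[-0.19,0.19,0],[0,0,-0.2]]
    - [0.62,[-0.17,0.21,0],[0,0,-0.2]]
    - [0.62,[-0.15,0.23,0],[0,0,-0.2]]

```text
time: 5.25
ee_pos: [0.3693, -0.3162, 0.0942]
orientation: [3.009, 0.877, 0.003]
wrist_force: [-0.0, -3.0, -0.6]
grip_width: 0.0327
finger_force: 1.2
```

Request:
send_rows:
  increments:
    - [0.62,[-0.12,0.24,0],[0,0,-0.2]]
    - [0.62,[-0.1,0.25,0],[0,0,-0.2]]
    - [0.62,[-0.07,0.26,0],[0,0,-0.2]]
    - [0.62,[-0.04,0.27,0],[0,0,-0.2]]
    - [0.62,[-0.01,0.27,0],[0,0,-0.2]]
    - [0.62,[0.01,0.27,0],[0,0,-0.2]]

```text
time: 5.75
ee_pos: [0.3606, -0.2768, 0.094]
orientation: [3.135, -0.051, 0.004]
wrist_force: [-2.4, -2.5, -0.3]
grip_width: 0.0325
finger_force: 1.3
```

Request:
send_rows:
  increments:
    - [0.62,[0.02,0.13,0],[0,0,0]]
    - [0.62,[0,0,0],[0,0,0]]

```text
time: 5.92
ee_pos: [0.3612, -0.2723, 0.0932]
orientation: [3.138, -0.039, 0.004]
wrist_force: [-0.0, 0.0, 0.4]
grip_width: 0.0325
finger_force: 0.3
```

Run:
```python
from h import *
c=snap("wrist","w3",(160,60,480,330),2); s=env.get_state(); print(s["time"],s["ee_pos"],s["orientation"],s["wrist_force"],s["grip_width"],s["qpos"])
```

```text
5.9667 [ 0.36113924 -0.27227321  0.09282064] [ 3.13920906 -0.03978239  0.00378643] [-0.41543711 -0.51813194  0.5021835 ] 0.0321864835516143 [-8.71243063e-01 -4.62560377e-02  2.21802279e+00  5.27687528e-04
  9.66637935e-01  7.24598321e-01]
```

View pics/w3.png

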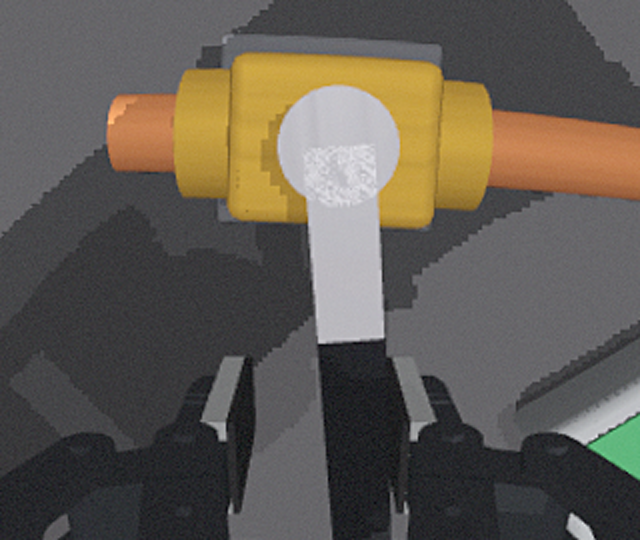

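The handle is nearly square to the pipe, still held off by the trailing (right) finger. I'll push gently on to the stop.

Request:
send_rows:
  increments:
    - [0.62,[0.02,0.12,0],[0,0,0]]
    - [0.62,[0,0,0],[0,0,0]]

```text
time: 6.13
ee_pos: [0.3612, -0.2691, 0.092]
orientation: [3.14, -0.042, 0.002]
wrist_force: [-0.0, -1.2, 0.6]
grip_width: 0.0325
finger_force: 0.7
```

Request:
send_rows:
  increments:
    - [0.62,[0.02,0.12,0],[0,0,0]]
    - [0.62,[0,0,0],[0,0,0]]

```text
time: 6.3
ee_pos: [0.3614, -0.2658, 0.0915]
orientation: [3.141, -0.044, 0.001]
wrist_force: [0.1, -1.8, 1.3]
grip_width: 0.0327
finger_force: 0.9
```

Request:
send_rows:
  increments:
    - [0.62,[0.02,0.12,0],[0,0,0]]
    - [0.62,[0,0,0],[0,0,0]]

```text
time: 6.47
ee_pos: [0.3615, -0.2643, 0.0915]
orientation: [3.136, -0.042, -0.001]
wrist_force: [-3.2, -8.3, -0.7]
grip_width: 0.0327
finger_force: 3.9
```

Request:
send_rows:
  increments:
    - [0.62,[0,0.04,0],[0,0,0]]
    - [0.62,[0,-0.35,0],[0,0,0]]
    - [0.4,[0,0,1],[0,0,0]]
    - [0.2,[0,0,1],[0,0,0]]
    - [0,[0,0,1.0],[0,0,0]]
    - [0,[0,0,1],[0,0,0]]
    - [0,[0,0,1],[0,0,0]]
    - [0,[0,0,1],[0,0,0]]

```text
time: 7.13
ee_pos: [0.3615, -0.2694, 0.2417]
orientation: [-3.138, 0.044, 0.001]
wrist_force: [0.2, 0.3, 0.2]
grip_width: 0.0852
finger_force: 0.0
```

Request:
send_rows:
  increments:
    - [0,[0.6,0.8,0.5],[0,0,0.166]]
    - [0,[0.6,0.8,0.5],[0,0,0.166]]
    - [0,[0.6,0.8,0.5],[0,0,0.166]]
    - [0,[0.6,0.8,0.5],[0,0,0.166]]
    - [0,[0.6,0.8,0.5],[0,0,0.166]]
    - [0,[0.6,0.8,0.5],[0,0,0.166]]
    - [0,[0.6,0.8,0.3],[0,0,0.166]]
    - [0,[0.6,0.8,0],[0,0,0.166]]

```text
time: 7.8
ee_pos: [0.4828, -0.1089, 0.3255]
orientation: [-2.982, -0.989, -0.004]
wrist_force: [0.7, -0.6, -0.3]
grip_width: 0.0856
finger_force: 0.0
```

Request:
send_rows:
  increments:
    - [0,[0,1,0],[0,0,0.166]]
    - [0,[0,1,0],[0,0,0.166]]
    - [0,[0,1,0],[0,0,0.166]]
    - [0,[0,1,0],[0,0,0.166]]
    - [0,[0,1,0],[0,0,0.166]]
    - [0,[0,1,0],[0,0,0.166]]
    - [0,[0,1,0],[0,0,0.166]]
    - [0,[0,1,0],[0,0,0.166]]

```text
time: 8.47
ee_pos: [0.4809, 0.0914, 0.3229]
orientation: [-2.494, -1.905, 0.002]
wrist_force: [0.1, 0.4, -0.0]
grip_width: 0.0854
finger_force: 0.0
```

Request:
send_rows:
  increments:
    - [0,[0,1,0],[0,0,0.166]]
    - [0,[0,1,0],[0,0,0.166]]
    - [0,[0,1,0],[0,0,0.166]]
    - [0,[0,1,0],[0,0,0.166]]
    - [0,[0,1,0],[0,0,0.166]]
    - [0,[0,1,0],[0,0,0.166]]
    - [0,[0,1,0],[0,0,0.166]]
    - [0,[0,1,0],[0,0,0.166]]

```text
time: 9.13
ee_pos: [0.4807, 0.2912, 0.3227]
orientation: [-1.737, -2.614, 0.002]
wrist_force: [0.1, 0.4, 0.1]
grip_width: 0.0857
finger_force: 0.0
```

Run:
```python
from h import *
c=snap("wrist","w4"); s=env.get_state(); print(s["time"],s["ee_pos"],s["orientation"],s["wrist_force"],s["grip_width"],s["qpos"])
```

```text
9.1833 [0.48024275 0.29457893 0.32256007] [-1.72863496e+00 -2.61680916e+00 -1.81813196e-03] [-0.92578095  1.06806145 -0.1174398 ] 0.08565584886501884 [ 0.36787455 -0.01657932  1.74708426  0.005112    1.4132638  -0.0361631 ]
```

View pics/w4.png

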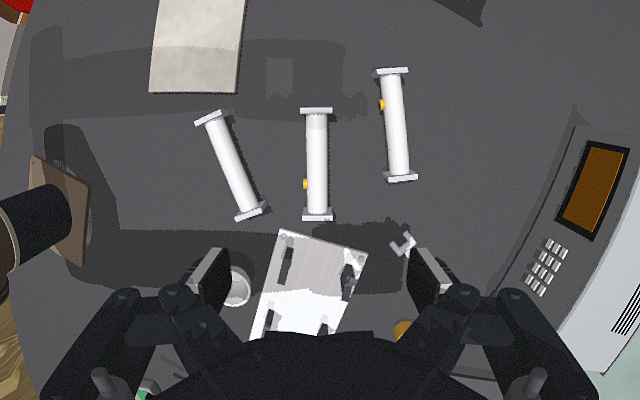

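C (pixels (208,118)–(250,212)) shows no port, so its port is down. B is at (316,110)–(317,217) with its port at (305,184), and A at (392,70)–(401,177) with its port at (381,105).

Run:
```python
from h import *
c=load("w4")
for n,a,b,pt in(("A",(393,71),(400,177),(381,105)),("B",(316,110),(317,217),(305,184)),("C",(208,118),(249,211),None)):
    p=hit(c,*a,.035,True);q=hit(c,*b,.035,True);d=(q-p)/np.linalg.norm(q-p);m=(p+q)/2
    print(n,p.round(3),q.round(3),"mid",m.round(3),"L",np.linalg.norm(p-q).round(3),"yaw",np.degrees(np.arctan2(d[1],d[0])).round(1))
    if pt: x=hit(c,*pt,.022,True)-m; print(" port along",(x@d).round(3),"lat",(d[0]*x[1]-d[1]*x[0]).round(3))
s=load("side0")
# side-image port of C: crop coords (281,78) -> px
print("Cport side",hit(s,270+281*155/400,275+78*115/297,.01).round(3))
for u,v in((283,265),(348,278),(320,330)):print("rest",hit(c,u,v,.066,True).round(3))
R0=R.from_rotvec(env.get_state()["orientation"]).as_matrix();print(R0.round(3))
```

```text
A [0.522 0.455 0.035] [0.594 0.32  0.035] mid [0.558 0.388 0.035] L 0.152 yaw -61.8
 port along -0.029 lat -0.019
B [0.446 0.36  0.035] [0.507 0.218 0.035] mid [0.477 0.289 0.035] L 0.154 yaw -66.8
 port along 0.03 lat -0.017
C [0.306 0.294 0.035] [0.41  0.187 0.035] mid [0.358 0.241 0.035] L 0.15 yaw -45.5
Cport side [0.381 0.228 0.01 ]
rest [0.486 0.141 0.066]
rest [0.582 0.158 0.066]
rest [0.583 0.05  0.066]
[[-0.392  0.92  -0.004]
 [ 0.92   0.392  0.004]
 [ 0.005 -0.002 -1.   ]]
```

All lengths come out right. B now lies about 5 cm from where it first was, so the knock has already happened. Plan: B goes to nest1, A to nest2 and C to nest3, all tilting towards +y. Picking B first.

Request:
send_rows:
  increments:
    - [0.25,[-0.16,0.1,-0.9],[0,0,0]]
    - [0.25,[-0.16,0.1,-1],[0,0,0]]
    - [0.25,[0,0,-1],[0,0,0]]
    - [0.25,[0,0,-1],[0,0,0]]
    - [0.25,[0,0,-1],[0,0,0]]
    - [0.25,[0,0,-1],[0,0,0]]
    - [0.25,[0,0,-1],[0,0,0]]
    - [0.25,[0,0,-1],[0,0,0]]
  newtons: 60

```text
time: 9.85
ee_pos: [0.4726, 0.2945, 0.1243]
orientation: [-1.744, -2.61, 0.002]
wrist_force: [0.3, -0.7, -0.2]
grip_width: 0.0638
finger_force: 0.0
```

Request:
send_rows:
  increments:
    - [0.25,[0,0,-1],[0,0,0]]
    - [0.25,[0,0,-1],[0,0,0]]
    - [0.25,[0,0,-1],[0,0,0]]
    - [0.25,[0,0,-0.7],[0,0,0]]
    - [0.25,[0,0,0],[0,0,0]]

```text
time: 10.27
ee_pos: [0.4694, 0.293, 0.0286]
orientation: [-1.742, -2.606, 0.014]
wrist_force: [-0.8, 0.2, 0.1]
grip_width: 0.0641
finger_force: 0.0
```

Run:
```python
from h import *
c=snap("wrist","w5",(160,60,480,330),2); s=env.get_state(); print(s["time"],s["ee_pos"],s["orientation"],s["wrist_force"],s["grip_width"],s["qpos"])
```

```text
10.3167 [0.47100221 0.29368833 0.03092287] [-1.74299166 -2.60766379  0.00897055] [-0.1720675   0.04641518  0.55354618] 0.06370496558793987 [ 3.74354082e-01  2.83314617e-01  1.98949348e+00  1.13073451e-03
  8.76353719e-01 -1.87503986e-02]
```

View pics/w5.png

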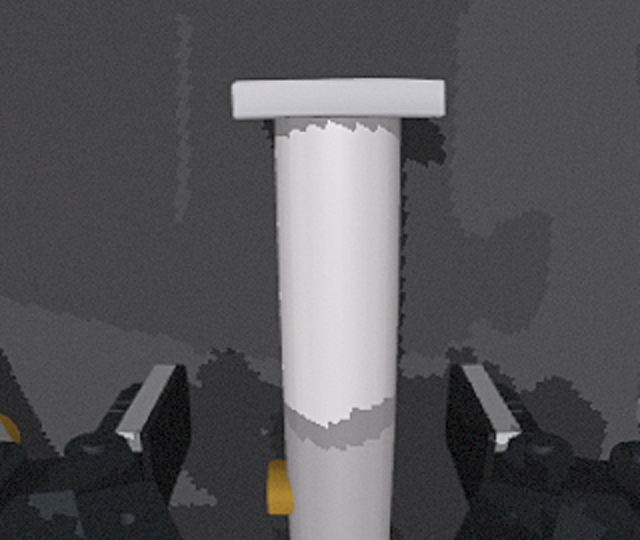

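Run:
```python
from h import *
c=load("w5")
print("port",hit(c,160+278/2,60+487/2,.022,True).round(4),"flange top near",hit(c,160+338/2,60+82/2,.044,True).round(4), "tube axis", hit(c,160+338/2,60+300/2,.037,True).round(4),hit(c,160+340/2,60+500/2,.037,True).round(4))
print("TCP px",proj(c,[.471,.2937,.03],True))
```

```text
port [0.4722 0.2552 0.022 ] flange top near [0.445  0.3625 0.044 ] tube axis [0.4638 0.3181 0.037 ] [0.486  0.2677 0.037 ]
TCP px [322.89178726 253.85582606]
```

Request:
send_rows:
  increments:
    - [0.25,[0,0,-0.5],[0,0,0]]
    - [0.25,[0,0,-0.5],[0,0,0]]
    - [1,[0,0,0],[0,0,0]]
    - [1,[0,0,0],[0,0,0]]
    - [1,[0,0,0],[0,0,0]]
    - [1,[0,0,0],[0,0,0]]
    - [1,[0,0,0],[0,0,0]]
    - [1,[0,0,0],[0,0,0]]
  newtons: 60

```text
time: 10.98
ee_pos: [0.4742, 0.2948, 0.0095]
orientation: [1.744, 2.612, 0.002]
wrist_force: [-0.3, 0.1, 0.9]
grip_width: 0.0275
finger_force: 59.6
```

Request:
send_rows:
  increments:
    - [1,[0,0,0],[0,0,0]]
    - [1,[0,0,0.4],[0,0,0]]
    - [1,[0,0,0.8],[0,0,0]]
    - [1,[0,0,0.8],[0,0,0]]
    - [1,[0,0,0],[0,0,0]]

```text
time: 11.4
ee_pos: [0.4761, 0.2955, 0.0627]
orientation: [1.743, 2.609, 0.009]
wrist_force: [1.4, 0.4, -3.2]
grip_width: 0.0281
finger_force: 59.8
```

Request:
send_rows:
  increments:
    - [1,[0,0,0.9],[0,0,0]]
    - [1,[0,0,0.9],[0,0,0]]
    - [1,[0,0,0.9],[0,0,0]]
    - [1,[0,0,0.9],[0,0,0]]
    - [1,[0,0,0.9],[0,0,0]]
    - [1,[0,0,0.9],[0,0,0]]
    - [1,[0.18,-0.95,0],[0,0,0.139]]
    - [1,[0.18,-0.95,0],[0,0,0.139]]

```text
time: 12.07
ee_pos: [0.483, 0.2474, 0.1949]
orientation: [1.551, 2.73, 0.003]
wrist_force: [0.0, 0.1, -3.0]
grip_width: 0.0281
finger_force: 60.0
```

Request:
send_rows:
  increments:
    - [1,[0.18,-0.95,0],[0,0,0.139]]
    - [1,[0.18,-0.95,0],[0,0,0.139]]
    - [1,[0.18,-0.95,0],[0,0,0.139]]
    - [1,[0.18,-0.95,0],[0,0,0.139]]
    - [1,[0.18,-0.95,0],[0,0,0.139]]
    - [1,[0.18,-0.95,0],[0,0,0.139]]
    - [1,[0.18,-0.95,0],[0,0,0.139]]
    - [1,[0.18,-0.95,0],[0,0,0.139]]

```text
time: 12.73
ee_pos: [0.5178, 0.0559, 0.1922]
orientation: [-0.745, -3.049, 0.001]
wrist_force: [-0.1, 1.1, -4.2]
grip_width: 0.0281
finger_force: 59.8
```

Request:
send_rows:
  increments:
    - [1,[0.18,-0.95,0],[0,0,0.139]]
    - [1,[0.18,-0.95,0],[0,0,0.139]]
    - [1,[0.18,-0.95,0],[0,0,0.139]]
    - [1,[0.18,-0.95,0],[0,0,0.139]]
    - [1,[0.18,-0.95,0],[0,0,0.139]]
    - [1,[0.18,-0.95,0],[0,0,0.139]]
    - [1,[0.18,-0.95,0],[0,0,0.139]]
    - [1,[0.18,-0.95,0],[0,0,0.139]]

```text
time: 13.4
ee_pos: [0.5538, -0.1339, 0.192]
orientation: [0.12, -3.137, -0.002]
wrist_force: [-0.3, 0.6, -2.8]
grip_width: 0.0279
finger_force: 59.8
```

Request:
send_rows:
  increments:
    - [1,[0,0,0],[-0.195,-0.017,0]]
    - [1,[0,0,0],[-0.195,-0.017,0]]
    - [1,[0,0,0],[-0.195,-0.017,0]]
    - [1,[0,0,0],[-0.195,-0.017,0]]
    - [1,[0,0,0],[-0.195,-0.017,0]]
    - [1,[0,0,0],[-0.195,-0.017,0]]
    - [1,[0,0,0],[-0.195,-0.017,0]]
    - [1,[0,0,0],[-0.195,-0.017,0]]

```text
time: 14.07
ee_pos: [0.5541, -0.1323, 0.1926]
orientation: [-0.106, 2.865, -1.186]
wrist_force: [-1.7, -0.8, -3.6]
grip_width: 0.0281
finger_force: 60.4
```

```bash
cat >> h.py <<'E'
def st():
    s=env.get_state(); M=R.from_rotvec(s["orientation"]).as_matrix()
    print("t",s["time"],"p",s["ee_pos"].round(4),"F",s["wrist_force"].round(1),"w",round(s["grip_width"],4),"q",s["qpos"].round(2),"\n x",M[:,0].round(3),"y",M[:,1].round(3),"z",M[:,2].round(3)); return s,M
E
python3 - <<'E'
from h import *
c=snap("wrist","w6"); st()
E
```

```text
t 14.1167 p [ 0.5525 -0.1307  0.1891] F [-0.5  1.8 -5.5] w 0.0282 q [-0.1   0.12  2.   -0.91  1.07 -1.27] 
 x [-0.997 -0.079 -0.005] y [-0.053  0.705 -0.707] z [ 0.059 -0.705 -0.707]
```

View pics/w6.png

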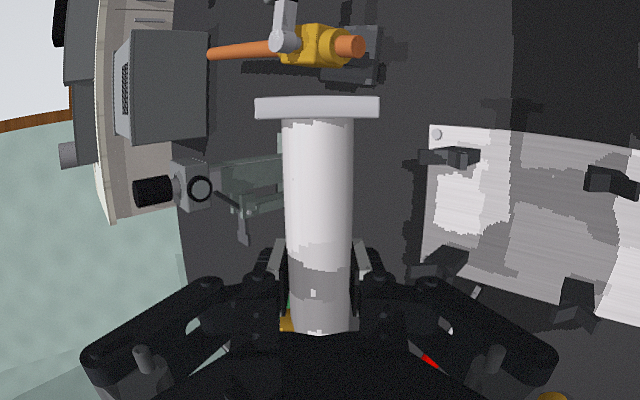

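Wrist view: the section is held level at 45°, with its port to the lower left at (285,322). The valve handle at (285,20) still stands square to the pipe. Lowering into nest1.

Request:
send_rows:
  increments:
    - [1,[0.16,-0.12,-0.8],[0,0,0]]
    - [1,[0,0,-0.9],[0,0,0]]
    - [1,[0,0,-0.9],[0,0,0]]
    - [1,[0,0,-0.9],[0,0,0]]
    - [1,[0,0,-0.6],[0,0,0]]
    - [1,[0,0,-0.4],[0,0,0]]
    - [1,[0,0,0],[0,0,0]]

```text
time: 14.7
ee_pos: [0.5565, -0.1358, 0.0777]
orientation: [-0.107, 2.874, -1.18]
wrist_force: [-1.1, -0.2, -2.9]
grip_width: 0.028
finger_force: 60.7
```

Request:
send_rows:
  increments:
    - [1,[0,0,-0.1],[0,0,0]]
    - [1,[0,0,0],[0,0,0]]

```text
time: 14.87
ee_pos: [0.5593, -0.1361, 0.0794]
orientation: [-0.104, 2.866, -1.182]
wrist_force: [0.5, 0.6, -3.6]
grip_width: 0.0281
finger_force: 60.7
```

Request:
send_rows:
  increments:
    - [1,[0,0,-0.1],[0,0,0]]
    - [1,[0,0,0],[0,0,0]]

```text
time: 15.03
ee_pos: [0.5593, -0.136, 0.0772]
orientation: [-0.104, 2.866, -1.182]
wrist_force: [-1.4, 0.4, -3.8]
grip_width: 0.028
finger_force: 60.7
```

Request:
send_rows:
  increments:
    - [1,[0,0.04,-0.1],[0,0,0]]
    - [1,[0,0,-0.1],[0,0,0]]
    - [1,[0,0,0],[0,0,0]]

```text
time: 15.28
ee_pos: [0.5594, -0.1349, 0.0733]
orientation: [-0.104, 2.864, -1.186]
wrist_force: [-2.8, 3.8, 4.1]
grip_width: 0.0279
finger_force: 61.7
```

Request:
send_rows:
  increments:
    - [1,[0,0,-0.08],[0,0,0]]
    - [1,[0,0,0],[0,0,0]]

```text
time: 15.45
ee_pos: [0.5594, -0.1349, 0.0732]
orientation: [-0.102, 2.863, -1.191]
wrist_force: [-7.0, 7.5, 12.2]
grip_width: 0.0282
finger_force: 62.6
```

Request:
send_rows:
  increments:
    - [1,[0,0,-0.06],[0,0,0]]
    - [1,[0,0,0],[0,0,0]]

```text
time: 15.62
ee_pos: [0.5594, -0.1349, 0.0731]
orientation: [-0.101, 2.862, -1.194]
wrist_force: [-10.1, 11.4, 17.0]
grip_width: 0.028
finger_force: 63.3
```

Request:
send_rows:
  increments:
    - [1,[-0.06,0.06,0],[0,0,0]]
    - [1,[0,0.04,0],[0,0,0]]
    - [1,[0,0,0],[0,0,0]]

```text
time: 15.87
ee_pos: [0.5591, -0.1325, 0.0707]
orientation: [-0.105, 2.862, -1.186]
wrist_force: [-2.4, 6.2, 9.9]
grip_width: 0.0282
finger_force: 61.7
```

Request:
send_rows:
  increments:
    - [1,[0,0.06,0],[0,0,0]]
    - [1,[0,0.04,0],[0,0,0]]
    - [1,[0,0,0],[0,0,0]]

```text
time: 16.12
ee_pos: [0.5587, -0.1307, 0.0691]
orientation: [-0.108, 2.863, -1.185]
wrist_force: [2.1, -1.3, 3.9]
grip_width: 0.028
finger_force: 61.2
```

Contact forces are balanced with the tube seated (TCP z 0.069). The nest lies about 4 mm further towards +y than measured, which I'll carry over to the other nests. Release, untilt, regrip upright.

Request:
send_rows:
  increments:
    - [0.3,[0,0,0],[0,0,0]]
    - [0.3,[0,0,0],[0,0,0]]
    - [0.3,[0,0,0],[0,0,0]]
    - [0.3,[0,0,0],[0,0,0]]
    - [0.3,[0,0.6,0.6],[0,0,0]]
    - [0.3,[0,0.6,0.6],[0,0,0]]
    - [0.3,[0,0.6,0.6],[0,0,0]]

```text
time: 16.7
ee_pos: [0.5562, -0.0846, 0.1123]
orientation: [-0.105, 2.87, -1.183]
wrist_force: [-0.3, 0.5, -0.3]
grip_width: 0.0599
finger_force: 0.0
```

Request:
send_rows:
  increments:
    - [0.3,[0,-0.17,0.07],[0.195,0.017,0]]
    - [0.3,[0,-0.17,0.07],[0.195,0.017,0]]
    - [0.3,[0,-0.17,0.07],[0.195,0.017,0]]
    - [0.3,[0,-0.17,0.07],[0.195,0.017,0]]
    - [0.3,[0,-0.17,0.07],[0.195,0.017,0]]
    - [0.3,[0,-0.17,0.07],[0.195,0.017,0]]
    - [0.3,[0,-0.17,0.07],[0.195,0.017,0]]
    - [0.3,[0,-0.17,0.07],[0.195,0.017,0]]

```text
time: 17.37
ee_pos: [0.5572, -0.1189, 0.1273]
orientation: [-0.115, 3.138, 0.008]
wrist_force: [0.5, -0.3, -0.7]
grip_width: 0.0599
finger_force: 0.0
```

```bash
cat >> h.py <<'E'
def port(c,fish=True,z=None,box=None):
    # orange/brass blobs: centroid, area
    hsv=cv2.cvtColor(c["image"],cv2.COLOR_BGR2HSV); m=cv2.inRange(hsv,(12,130,90),(28,255,255))
    n,l,s,ce=cv2.connectedComponentsWithStats(m); return [(ce[i].round(1).tolist(),s[i][:4].tolist(),int(s[i][4])) for i in range(1,n) if s[i][4]>12]
E
python3 - <<'E'
from h import *
c=snap("wrist","w7"); st()
for b in port(c): print(b, hit(c,*b[0],.092,True).round(3))
E
```

```text
t 17.4167 p [ 0.5579 -0.1222  0.1279] F [-0.1 -2.7 -0.1] w 0.0597 q [-0.4   0.17  1.92  0.01  1.06 -2.04] 
 x [-0.998 -0.07  -0.003] y [-0.07   0.998  0.006] z [ 0.002  0.006 -1.   ]
([98.2, 31.8], [0, 0, 167, 59], 3979) [ 0.43  -0.28   0.092]
([171.7, 23.2], [157, 11, 32, 29], 549) [ 0.432 -0.219  0.092]
([298.2, 277.4], [286, 268, 23, 22], 282) [ 0.592 -0.131  0.092]
([455.7, 366.1], [438, 344, 36, 45], 652) [0.68  0.009 0.092]
```

Request:
send_rows:
  increments:
    - [0.3,[0,0,-0.9],[0,0,0]]
    - [0.3,[0,0,-0.9],[0,0,0]]
    - [0.3,[0,0,-0.7],[0,0,0]]
    - [1,[0,0,0],[0,0,0]]
    - [1,[0,0,0],[0,0,0]]
    - [1,[0,0,0],[0,0,0]]
    - [1,[0,0,0],[0,0,0]]
    - [1,[0,0,0],[0,0,0]]

```text
time: 18.08
ee_pos: [0.5575, -0.1205, 0.0656]
orientation: [-0.117, 3.139, -0.006]
wrist_force: [-1.3, -4.0, -1.3]
grip_width: 0.0283
finger_force: 59.1
```

Request:
send_rows:
  increments:
    - [1,[0,-0.048,0.0],[-0.195,-0.017,0]]
    - [1,[0,-0.048,0.01],[-0.195,-0.017,0]]
    - [1,[0,-0.046,0.01],[-0.195,-0.017,0]]
    - [1,[0,-0.045,0.02],[-0.195,-0.017,0]]
    - [1,[0,-0.043,0.02],[-0.195,-0.017,0]]
    - [1,[0,-0.041,0.03],[-0.195,-0.017,0]]
    - [1,[0,-0.038,0.03],[-0.195,-0.017,0]]
    - [1,[0,-0.036,0.03],[-0.195,-0.017,0]]

```text
time: 18.75
ee_pos: [0.5595, -0.1277, 0.072]
orientation: [-0.103, 2.857, -1.192]
wrist_force: [-2.9, -2.0, 3.0]
grip_width: 0.0284
finger_force: 60.4
```

Run:
```python
from h import *
s,M=st(); print(np.degrees(np.arctan2(-M[1,2],-M[2,2])))
```

```text
t 18.75 p [ 0.5595 -0.1277  0.072 ] F [-2.9 -2.   3. ] w 0.0284 q [-0.1   0.32  2.02 -1.04  0.94 -1.03] 
 x [-0.997 -0.078 -0.015] y [-0.044  0.702 -0.711] z [ 0.067 -0.708 -0.703]
45.218543216968044
```

Request:
send_rows:
  increments:
    - [0.3,[0,0,0],[0,0,0]]
    - [0.3,[0,0,0],[0,0,0]]
    - [0.3,[0,0,0],[0,0,0]]
    - [0.3,[0,0,0],[0,0,0]]
    - [0.3,[0,0.6,0.6],[0,0,0]]
    - [0.3,[0,0.6,0.6],[0,0,0]]
    - [0.3,[0,0.6,0.6],[0,0,0]]

```text
time: 19.33
ee_pos: [0.5569, -0.0827, 0.1137]
orientation: [-0.102, 2.869, -1.181]
wrist_force: [0.4, 0.1, 0.7]
grip_width: 0.06
finger_force: 0.0
```

Request:
send_rows:
  increments:
    - [0,[0,-0.17,0.4],[0.195,0.017,0]]
    - [0,[0,-0.17,0.4],[0.195,0.017,0]]
    - [0,[0,-0.17,0.4],[0.195,0.017,0]]
    - [0,[0,-0.17,0.4],[0.195,0.017,0]]
    - [0,[0,-0.17,0.4],[0.195,0.017,0]]
    - [0,[0,-0.17,0.4],[0.195,0.017,0]]
    - [0,[0,-0.17,0.4],[0.195,0.017,0]]
    - [0,[0,-0.17,0.4],[0.195,0.017,0]]

```text
time: 20.0
ee_pos: [0.5578, -0.1173, 0.1953]
orientation: [-0.114, 3.135, 0.008]
wrist_force: [-0.5, -0.0, 0.6]
grip_width: 0.0854
finger_force: 0.0
```

Run:
```python
from h import *
c=snap("wrist","w8"); st()
for b in port(c): print(b, hit(c,*b[0],.096,True).round(3))
im=c["image"]; a=cv2.resize(im[120:330,230:410],None,fx=2.8,fy=2.8,interpolation=cv2.INTER_CUBIC); cv2.imwrite("pics/v8.png",a)
```

```text
t 20.05 p [ 0.5592 -0.1209  0.1979] F [ 1.3 -3.   2.6] w 0.0854 q [-0.39  0.09  1.87  0.01  1.18 -2.04] 
 x [-0.998 -0.07  -0.008] y [-0.07   0.998  0.004] z [ 0.008  0.004 -1.   ]
([123.0, 45.8], [11, 17, 187, 49], 3512) [ 0.428 -0.301  0.096]
([202.9, 41.2], [191, 31, 25, 23], 361) [ 0.431 -0.22   0.096]
([633.4, 194.5], [631, 192, 5, 5], 17) [0.521 0.285 0.096]
([307.9, 242.1], [298, 234, 20, 18], 154) [ 0.595 -0.124  0.096]
```

View pics/v8.png

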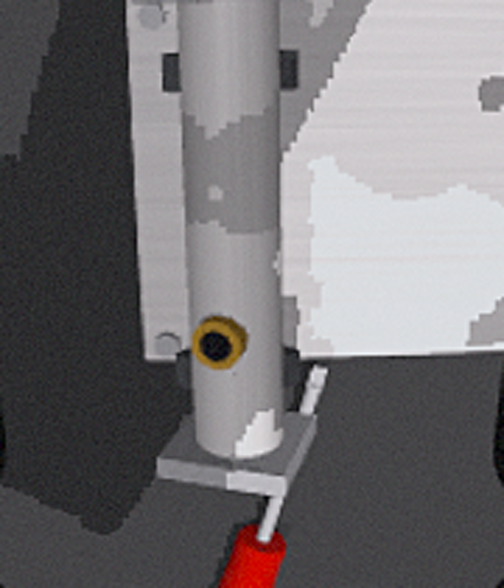

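The port at crop (218,343) lies left of the tube's centreline at (237,343), and the flange looks rolled, so the section isn't quite upright. Measuring how much.

```bash
cat >> h.py <<'E'
def rollfit(c,port_px,tube_px,yaw,axz=.078,fish=True):
    # port_px: centre of port rim; tube_px: tube silhouette centre at the same section x. returns roll (deg, + = port to +lateral(left of yaw dir)), axis pt
    A=hit(c,*tube_px,axz,fish); n=np.array([-np.sin(yaw),np.cos(yaw),0]); d=np.array([np.cos(yaw),np.sin(yaw),0])
    best=min(((np.linalg.norm(proj(c,A+s*d+.020*(np.sin(p)*n+np.cos(p)*np.array([0,0,1])),fish)-port_px),np.degrees(p),s) for p in np.radians(np.arange(-100,101,1)) for s in np.arange(-.03,.031,.001)))
    return best,A
E
python3 - <<'E'
from h import *
c=load("w8")
print("cam",c["position"])
print(rollfit(c,np.array([307.5,242.5]),(314.6,242.5),np.radians(5)))
# tube direction from centreline
for v,u in((0,231),(200,232),(300,236.5),(440,239)): print(hit(c,230+u/2.8,120+v/2.8,.078,True).round(4))
E
```

```text
cam [ 0.48931283 -0.12378894  0.33775589]
((np.float64(0.4945326737262591), np.float64(-17.0), np.float64(-0.00799999999999998)), array([ 0.60250458, -0.11828786,  0.078     ]))
[ 0.4937 -0.1276  0.078 ]
[ 0.5548 -0.1231  0.078 ]
[ 0.5875 -0.1194  0.078 ]
[ 0.6389 -0.1151  0.078 ]
```

Roll is about 16° short (some slip). Regrip harder and roll by another 16°.

Request:
send_rows:
  increments:
    - [0.3,[0,-0.04,-1],[0,0,0]]
    - [0.3,[0,0,-1],[0,0,0]]
    - [0.3,[0,0,-1],[0,0,0]]
    - [0.3,[0,0,-1],[0,0,0]]
    - [0.3,[0,0,-0.8],[0,0,0]]
    - [0.3,[0,0,-0.5],[0,0,0]]
    - [1,[0,0,0],[0,0,0]]
    - [1,[0,0,0],[0,0,0]]
  newtons: 100

```text
time: 20.72
ee_pos: [0.5569, -0.1181, 0.0606]
orientation: [0.115, -3.139, 0.002]
wrist_force: [-7.1, -15.7, 5.9]
grip_width: 0.0367
finger_force: 7.9
```

Request:
send_rows:
  increments:
    - [1,[0,0,0],[0,0,0]]
    - [1,[0,0,0],[0,0,0]]
    - [1,[0,0,0],[0,0,0]]
    - [1,[0,-0.035,0],[-0.14,-0.012,0]]
    - [1,[0,-0.035,0],[-0.14,-0.012,0]]
    - [1,[0,-0.035,0.01],[-0.14,-0.012,0]]
    - [1,[0,-0.035,0.01],[-0.14,-0.012,0]]
    - [1,[0,0,0],[0,0,0]]

```text
time: 21.38
ee_pos: [0.5592, -0.1233, 0.0655]
orientation: [-0.118, 3.089, -0.453]
wrist_force: [-1.1, -9.1, 3.0]
grip_width: 0.0272
finger_force: 99.8
```

Request:
send_rows:
  increments:
    - [0.3,[0,0,0],[0,0,0]]
    - [0.3,[0,0,0],[0,0,0]]
    - [0.3,[0,0,0],[0,0,0]]
    - [0.3,[0,0,0],[0,0,0]]
    - [0.3,[0,0.2,0.7],[0,0,0]]
    - [0.3,[0,0.2,0.7],[0,0,0]]
    - [0,[0,0,0.7],[0.14,0.012,0]]
    - [0,[0,0,0.7],[0.14,0.012,0]]

```text
time: 22.05
ee_pos: [0.557, -0.1096, 0.1315]
orientation: [-0.118, 3.125, -0.213]
wrist_force: [0.0, -0.3, -0.3]
grip_width: 0.0816
finger_force: 0.0
```

Request:
send_rows:
  increments:
    - [0,[0,-0.1,1],[0.14,0.012,0]]
    - [0,[0,-0.1,1],[0.14,0.012,0]]
    - [0,[0,0,0.5],[0,0,0]]
    - [0,[0,0,0],[0,0,0]]

```text
time: 22.38
ee_pos: [0.5593, -0.1177, 0.1976]
orientation: [-0.112, 3.133, -0.007]
wrist_force: [0.1, -0.6, -0.4]
grip_width: 0.0856
finger_force: 0.0
```

Run:
```python
from h import *
c=snap("wrist","w9"); st()
b=[b for b in port(c) if 280<b[0][0]<340][0]; print(b); v=b[1][1]+b[1][3]/2; u=b[1][0]+b[1][2]/2
g=cv2.cvtColor(c["image"],cv2.COLOR_BGR2GRAY)
for r in(int(v)-16,int(v),int(v)+12): print(r,g[r,285:345].tolist())
print("port hit",hit(c,u,v,.098,True))
```

```text
t 22.4333 p [ 0.5579 -0.1166  0.1949] F [-0.7  0.1 -0.4] w 0.0858 q [-0.38  0.09  1.87 -0.    1.18 -2.03] 
 x [-0.997 -0.072 -0.003] y [-0.072  0.997 -0.003] z [ 0.003 -0.002 -1.   ]
([310.0, 241.5], [301, 234, 19, 17], 149)
226 [162, 157, 159, 160, 160, 163, 162, 161, 162, 159, 160, 159, 162, 154, 138, 115, 131, 135, 139, 145, 150, 146, 153, 156, 158, 162, 162, 161, 167, 162, 161, 159, 158, 164, 158, 154, 153, 152, 149, 149, 146, 143, 137, 133, 127, 120, 108, 115, 135, 128, 122, 116, 183, 205, 202, 203, 201, 203, 202, 201]
242 [162, 160, 155, 131, 139, 137, 139, 140, 139, 146, 112, 111, 88, 67, 74, 91, 117, 112, 103, 66, 9, 22, 19, 23, 23, 26, 16, 22, 24, 31, 86, 120, 111, 96, 63, 101, 137, 157, 153, 151, 145, 141, 141, 131, 128, 123, 116, 83, 31, 32, 45, 38, 57, 136, 186, 206, 204, 202, 206, 201]
254 [48, 39, 46, 46, 47, 44, 47, 54, 46, 50, 62, 64, 57, 64, 53, 59, 119, 129, 138, 140, 146, 146, 154, 153, 157, 158, 161, 161, 164, 164, 159, 160, 158, 159, 160, 159, 153, 155, 149, 156, 144, 142, 137, 132, 129, 124, 115, 90, 51, 56, 56, 69, 54, 53, 37, 35, 31, 194, 184, 188]
port hit [ 0.59687435 -0.12353273  0.098     ]
```

Run:
```python
from h import *
c=load("w9"); print(c["position"],rollfit(c,np.array([310,242]),(316,242),np.radians(5)))
c=load("w8"); print(rollfit(c,np.array([307.5,242.5]),(314.6,242.5),np.radians(5)))
c=load("w7"); im=c["image"]; g=cv2.cvtColor(im,cv2.COLOR_BGR2GRAY); print(g[279,280:350].tolist())
c=load("w9"); im=c["image"]; a=cv2.resize(im[120:330,230:410],None,fx=2.8,fy=2.8,interpolation=cv2.INTER_CUBIC); cv2.imwrite("pics/v9.png",a)
```

```text
[ 0.49041859 -0.12280005  0.33988514] ((np.float64(0.5081607702387254), np.float64(-13.0), np.float64(-0.00899999999999998)), array([ 0.60479386, -0.11857558,  0.078     ]))
((np.float64(0.4945326737262591), np.float64(-17.0), np.float64(-0.00799999999999998)), array([ 0.60250458, -0.11828786,  0.078     ]))
[68, 66, 64, 68, 78, 75, 85, 108, 77, 41, 16, 28, 17, 26, 26, 20, 17, 51, 85, 101, 103, 90, 94, 99, 95, 102, 102, 96, 90, 119, 152, 162, 158, 161, 161, 160, 156, 161, 158, 158, 152, 155, 146, 149, 145, 147, 145, 141, 142, 139, 134, 135, 130, 123, 116, 109, 93, 57, 60, 57, 60, 60, 63, 31, 30, 31, 38, 26, 28, 53]
```

View pics/v9.png

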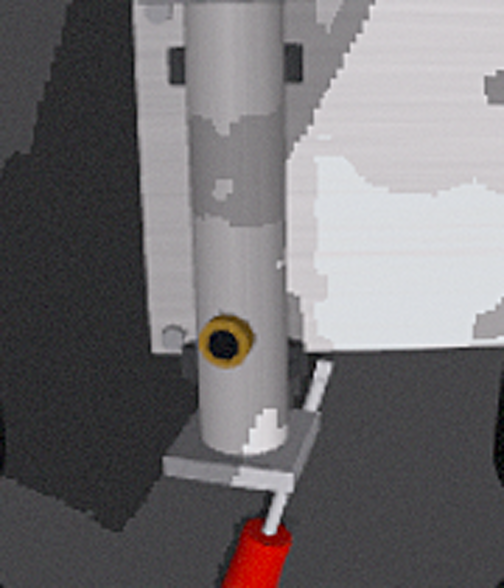

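Only about 4° was gained; about 13° remains. Closing about 5 mm off-centre let the first finger drag the tube round, so I'll centre the tool first and roll again.

Request:
send_rows:
  increments:
    - [0.3,[0,-0.22,-1],[0,0,0]]
    - [0.3,[0,0,-1],[0,0,0]]
    - [0.3,[0,0,-1],[0,0,0]]
    - [0.3,[0,0,-1],[0,0,0]]
    - [0.3,[0,0,-0.8],[0,0,0]]
    - [0.3,[0,0,-0.3],[0,0,0]]
    - [0.3,[0,0,0],[0,0,0]]
    - [0.3,[0,0,0],[0,0,0]]
  newtons: 60

```text
time: 23.1
ee_pos: [0.5566, -0.1208, 0.0651]
orientation: [0.116, -3.137, -0.001]
wrist_force: [0.1, 0.9, 0.2]
grip_width: 0.0598
finger_force: 0.0
```

Request:
send_rows:
  increments:
    - [1,[0,0,0],[0,0,0]]
    - [1,[0,0,0],[0,0,0]]
    - [1,[0,0,0],[0,0,0]]
    - [1,[0,0,0],[0,0,0]]
    - [1,[0,0,0],[0,0,0]]
    - [1,[0,0,0],[0,0,0]]

```text
time: 23.6
ee_pos: [0.5583, -0.1218, 0.0681]
orientation: [-0.116, 3.137, -0.001]
wrist_force: [-1.6, 1.9, 6.4]
grip_width: 0.0277
finger_force: 59.1
```

Request:
send_rows:
  increments:
    - [1,[0,-0.035,0],[-0.131,-0.012,0]]
    - [1,[0,-0.035,0],[-0.131,-0.012,0]]
    - [1,[0,-0.035,0.01],[-0.131,-0.012,0]]
    - [1,[0,-0.035,0.01],[-0.131,-0.012,0]]
    - [1,[0,0,0],[0,0,0]]
    - [1,[0,0,0],[0,0,0]]

```text
time: 24.1
ee_pos: [0.5585, -0.1245, 0.0684]
orientation: [-0.116, 3.095, -0.411]
wrist_force: [-1.4, 4.2, 5.8]
grip_width: 0.0283
finger_force: 60.3
```

Request:
send_rows:
  increments:
    - [0.3,[0,0,0],[0,0,0]]
    - [0.3,[0,0,0],[0,0,0]]
    - [0.3,[0,0,0],[0,0,0]]
    - [0.3,[0,0,0],[0,0,0]]
    - [0.3,[0,0.2,0.7],[0,0,0]]
    - [0.3,[0,0.2,0.7],[0,0,0]]
    - [0,[0,0,0.7],[0.131,0.012,0]]
    - [0,[0,0,0.7],[0.131,0.012,0]]

```text
time: 24.77
ee_pos: [0.5567, -0.114, 0.1366]
orientation: [-0.118, 3.127, -0.2]
wrist_force: [0.7, -0.1, -0.8]
grip_width: 0.0816
finger_force: 0.0
```

Request:
send_rows:
  increments:
    - [0,[0,-0.1,1],[0.131,0.012,0]]
    - [0,[0,-0.1,1],[0.131,0.012,0]]
    - [0,[0,0,0.3],[0,0,0]]
    - [0,[0,0,0],[0,0,0]]

```text
time: 25.1
ee_pos: [0.5586, -0.1217, 0.1968]
orientation: [-0.111, 3.135, -0.006]
wrist_force: [0.0, -0.1, -0.0]
grip_width: 0.0852
finger_force: 0.0
```

```bash
cat >> h.py <<'E'
def roll(c,urange,yaw=np.radians(5)):
    # dark hole inside brass ring vs tube edges either side
    b=max([b for b in port(c) if urange[0]<b[0][0]<urange[1]],key=lambda b:b[2]); u=b[1][0]+b[1][2]/2; v=b[1][1]+b[1][3]/2
    g=cv2.cvtColor(c["image"],cv2.COLOR_BGR2GRAY).astype(float); es=[]
    for r in list(range(int(v)-26,int(v)-12)):
        k=int(u); L=next((x for x in range(k-3,k-30,-1) if abs(g[r,x]-g[r,x-3])>22),None); Rr=next((x for x in range(k+6,k+36) if abs(g[r,x]-g[r,x+3])>22),None)
        if L and Rr: es.append((r,L-1.5,Rr+1.5))
    es=np.array(es); w=es[:,2]-es[:,1]; es=es[abs(w-np.median(w))<3]
    f=np.polyfit(es[:,0],(es[:,1]+es[:,2])/2,1) if len(es)>5 else None
    tc=np.median((es[:,1]+es[:,2])/2)+(0.03*20)
    print("port",u,v,"tube",tc,"w",np.median(w),"n",len(es)); print(rollfit(c,np.array([u,v]),(tc,v),yaw))
E
python3 - <<'E'
from h import *
roll(load("w9"),(280,340))
c=snap("wrist","w10"); st(); roll(c,(280,340))
E
```

```text
port 310.5 242.5 tube 315.1 w 30.5 n 12
((np.float64(0.3480894165505823), np.float64(-10.0), np.float64(-0.00899999999999998)), array([ 0.60535811, -0.11936786,  0.078     ]))
t 25.15 p [ 0.5573 -0.1206  0.1943] F [ 0.3 -0.2 -1. ] w 0.0853 q [-0.39  0.09  1.87 -0.    1.18 -2.03] 
 x [-0.997 -0.072 -0.001] y [-0.072  0.997 -0.002] z [ 0.001 -0.002 -1.   ]
port 320.5 244.5 tube 319.1 w 30.0 n 13
((np.float64(0.1705939651689725), np.float64(4.0), np.float64(-0.00899999999999998)), array([ 0.60580165, -0.11955259,  0.078     ]))
```

B is within a few degrees of upright in nest1. Next, A.

Request:
send_rows:
  increments:
    - [0.25,[0,0.95,0],[0,0,-0.11]]
    - [0.25,[0,0.95,0],[0,0,-0.11]]
    - [0.25,[0,0.95,0],[0,0,-0.11]]
    - [0.25,[0,0.95,0],[0,0,-0.11]]
    - [0.25,[0,0.95,0],[0,0,-0.11]]
    - [0.25,[0,0.95,0],[0,0,-0.11]]
    - [0.25,[0,0.95,0],[0,0,-0.11]]

```text
time: 25.73
ee_pos: [0.5551, 0.0482, 0.1908]
orientation: [-0.49, -3.098, 0.002]
wrist_force: [0.8, -0.4, 0.5]
grip_width: 0.0641
finger_force: 0.0
```

Request:
send_rows:
  increments:
    - [0.25,[0,0.95,0],[0,0,-0.11]]
    - [0.25,[0,0.95,0],[0,0,-0.11]]
    - [0.25,[0,0.95,0],[0,0,-0.11]]
    - [0.25,[0,0.95,0],[0,0,-0.11]]
    - [0.25,[0,0.95,0],[0,0,-0.11]]
    - [0.25,[0,0.95,0],[0,0,-0.11]]
    - [0.25,[0,0.95,0],[0,0,-0.11]]

```text
time: 26.32
ee_pos: [0.5549, 0.214, 0.1906]
orientation: [-1.074, -2.949, 0.006]
wrist_force: [-0.4, 0.4, -0.0]
grip_width: 0.0642
finger_force: 0.0
```

Request:
send_rows:
  increments:
    - [0.25,[0,0.95,0],[0,0,-0.11]]
    - [0.25,[0,0.95,0],[0,0,-0.11]]
    - [0.25,[0,0.95,0],[0,0,-0.11]]
    - [0.25,[0,0.95,0],[0,0,-0.11]]
    - [0.25,[0,0.95,0],[0,0,-0.11]]
    - [0.25,[0,0.95,0],[0,0,-0.11]]
    - [0.25,[0.2,1,0],[0,0,-0.11]]

```text
time: 26.9
ee_pos: [0.5594, 0.3811, 0.1903]
orientation: [-1.618, -2.69, 0.008]
wrist_force: [-0.3, 0.4, -0.2]
grip_width: 0.0639
finger_force: 0.0
```

Request:
send_rows:
  increments:
    - [0.25,[0,0,-1],[0,0,0]]
    - [0.25,[0,0,-1],[0,0,0]]
    - [0.25,[0,0,-1],[0,0,0]]
    - [0.25,[0,0,-0.6],[0,0,0]]
    - [0.25,[0,0,0],[0,0,0]]

```text
time: 27.32
ee_pos: [0.5574, 0.3784, 0.0963]
orientation: [-1.613, -2.688, 0.017]
wrist_force: [-1.8, 0.8, -1.0]
grip_width: 0.0642
finger_force: 0.0
```

Run:
```python
from h import *
c=snap("wrist","w11"); s,M=st()
for b in port(c): print(b,hit(c,*b[0],.022,True).round(3))
e=np.array([-.473,.881,0]);w=np.array([-.881,-.473,0]);m=np.array([.558,.388,.022])
print("pred port px",proj(c,m+.03*e+.018*w,True),"flanges",proj(c,m+.08*e+[0,0,.022],True),"axis top",proj(c,m+[0,0,.015]+.0*e,True))
im=c["image"]; g=cv2.cvtColor(im,cv2.COLOR_BGR2GRAY)
for k in(.05,.02,):
    u,v=proj(c,m+[0,0,.015]+k*e,True); r=int(round(v)); row=cv2.GaussianBlur(g[r].astype(float).reshape(1,-1),(5,1),0)[0]; d=np.diff(row); lo=int(u)-60; seg=d[lo:lo+120]; L=lo+seg.argmax(); Rr=lo+seg.argmin(); print(k,r,u,"edges",L,Rr,"axis",hit(c,(L+Rr)/2+.5,r,.03,True).round(4))
```

```text
t 27.3667 p [0.5592 0.3791 0.0995] F [1.1 0.6 0.4] w 0.0641 q [ 0.45  0.42  1.66 -0.    1.07 -0.04] 
 x [-0.47   0.882 -0.   ] y [ 0.882  0.47  -0.008] z [-0.007 -0.004 -1.   ]
([301.6, 159.2], [297, 148, 11, 23], 214) [0.528 0.405 0.022]
([101.2, 253.3], [97, 247, 8, 14], 49) [0.395 0.239 0.022]
([623.5, 344.8], [592, 282, 48, 114], 2795) [1.096 0.403 0.022]
pred port px [302.26831431 157.64303459] flanges [328.30703165  83.25087603] axis top [327.9383366  204.45357534]
0.05 130 328.1659965707574 edges 303 346 axis [0.5327 0.431  0.03  ]
0.02 176 328.0694653274099 edges 305 347 axis [0.5485 0.4037 0.03  ]
```

Request:
send_rows:
  increments:
    - [0.25,[0.1,0.06,-0.9],[0,0,0]]
    - [0.25,[0,0,-0.9],[0,0,0]]
    - [0.25,[0,0,-0.9],[0,0,0]]
    - [0.25,[0,0,-0.6],[0,0,0]]
    - [0.25,[0,0,-0.3],[0,0,0]]
    - [1,[0,0,0],[0,0,0]]
    - [1,[0,0,0],[0,0,0]]
    - [1,[0,0,0],[0,0,0]]
  newtons: 80

```text
time: 28.03
ee_pos: [0.5654, 0.3817, 0.0161]
orientation: [1.617, 2.693, 0.001]
wrist_force: [-3.7, -1.1, 11.9]
grip_width: 0.0286
finger_force: 39.2
```

Request:
send_rows:
  increments:
    - [1,[0,0,0],[0,0,0]]
    - [1,[0,0,0],[0,0,0]]
    - [1,[0,0,0],[0,0,0]]

```text
time: 28.28
ee_pos: [0.5659, 0.382, 0.0164]
orientation: [1.616, 2.692, 0.004]
wrist_force: [-1.4, -0.5, 7.8]
grip_width: 0.0274
finger_force: 79.3
```

Run:
```python
from h import *
st()
```

```text
t 28.2833 p [0.5659 0.382  0.0164] F [-1.4 -0.5  7.8] w 0.0274 q [ 0.45  0.53  1.67 -0.    0.93 -0.04] 
 x [-0.47   0.883 -0.   ] y [0.883 0.47  0.003] z [ 0.003  0.001 -1.   ]
```

Request:
send_rows:
  increments:
    - [1,[0,0,0.5],[0,0,0]]
    - [1,[0,0,0.9],[0,0,0]]
    - [1,[0,0,0.9],[0,0,0]]
    - [1,[0,0,0.9],[0,0,0]]
    - [1,[0,0,0.9],[0,0,0]]
    - [1,[0,0,0.9],[0,0,0]]
    - [1,[0,0,0.9],[0,0,0]]
    - [1,[0,0,0.9],[0,0,0]]

```text
time: 28.95
ee_pos: [0.5641, 0.3811, 0.1847]
orientation: [-1.618, -2.692, 0.001]
wrist_force: [0.9, 0.2, -2.8]
grip_width: 0.0271
finger_force: 78.8
```

Request:
send_rows:
  increments:
    - [1,[-0.01,-0.95,0],[0,0,0.146]]
    - [1,[-0.01,-0.95,0],[0,0,0.146]]
    - [1,[-0.01,-0.95,0],[0,0,0.146]]
    - [1,[-0.01,-0.95,0],[0,0,0.146]]
    - [1,[-0.01,-0.95,0],[0,0,0.146]]
    - [1,[-0.01,-0.95,0],[0,0,0.146]]
    - [1,[-0.01,-0.95,0],[0,0,0.146]]
    - [1,[-0.01,-0.95,0],[0,0,0.146]]

```text
time: 29.62
ee_pos: [0.5621, 0.1902, 0.1838]
orientation: [-0.769, -3.046, 0.0]
wrist_force: [-0.2, -0.9, -2.4]
grip_width: 0.0273
finger_force: 78.7
```

Request:
send_rows:
  increments:
    - [1,[-0.01,-0.95,0],[0,0,0.146]]
    - [1,[-0.01,-0.95,0],[0,0,0.146]]
    - [1,[-0.01,-0.95,0],[0,0,0.146]]
    - [1,[-0.01,-0.95,0],[0,0,0.146]]
    - [1,[-0.01,-0.95,0],[0,0,0.146]]
    - [1,[-0.01,-0.95,0],[0,0,0.146]]
    - [1,[-0.01,-0.95,0],[0,0,0.146]]
    - [1,[-0.01,-0.95,0],[0,0,0.146]]

```text
time: 30.28
ee_pos: [0.5601, 0.0004, 0.1839]
orientation: [0.14, -3.138, -0.0]
wrist_force: [0.9, -0.6, -2.6]
grip_width: 0.0274
finger_force: 78.7
```

Request:
send_rows:
  increments:
    - [1,[0,0,0],[-0.195,-0.017,0]]
    - [1,[0,0,0],[-0.195,-0.017,0]]
    - [1,[0,0,0],[-0.195,-0.017,0]]
    - [1,[0,0,0],[-0.195,-0.017,0]]
    - [1,[0,0,0],[-0.195,-0.017,0]]
    - [1,[0,0,0],[-0.195,-0.017,0]]
    - [1,[0,0,0],[-0.195,-0.017,0]]
    - [1,[0,0,0],[-0.195,-0.017,0]]

```text
time: 30.95
ee_pos: [0.5606, 0.0021, 0.1843]
orientation: [-0.122, 2.867, -1.188]
wrist_force: [0.3, 0.1, -3.9]
grip_width: 0.0273
finger_force: 79.3
```

Run:
```python
from h import *
c=snap("wrist","w12"); s,M=st()
print(port(c))
```

```text
t 31.0 p [0.5591 0.0033 0.1811] F [-1.2  1.2 -5.4] w 0.0275 q [ 0.14  0.2   1.93 -0.85  1.23 -1.13] 
 x [-0.996 -0.088  0.002] y [-0.064  0.703 -0.708] z [ 0.061 -0.706 -0.706]
[([242.0, 49.4], [218, 33, 51, 32], 1114), ([266.6, 46.7], [264, 43, 6, 10], 19), ([191.9, 55.1], [177, 49, 34, 13], 223), ([35.3, 115.3], [0, 105, 71, 22], 636), ([277.3, 181.5], [270, 164, 16, 35], 496), ([439.6, 368.9], [433, 365, 15, 10], 36)]
```

Request:
send_rows:
  increments:
    - [1,[0.04,0,-0.8],[0,0,0]]
    - [1,[0,0,-0.9],[0,0,0]]
    - [1,[0,0,-0.9],[0,0,0]]
    - [1,[0,0,-0.9],[0,0,0]]
    - [1,[0,0,-0.5],[0,0,0]]
    - [1,[0,0,-0.25],[0,0,0]]
    - [1,[0,0,0],[0,0,0]]

```text
time: 31.58
ee_pos: [0.5612, 0.0017, 0.0778]
orientation: [-0.123, 2.873, -1.185]
wrist_force: [0.5, 0.6, -3.0]
grip_width: 0.0269
finger_force: 79.6
```

Request:
send_rows:
  increments:
    - [1,[0,0,-0.1],[0,0,0]]
    - [1,[0,0,0],[0,0,0]]

```text
time: 31.75
ee_pos: [0.5624, 0.0017, 0.0773]
orientation: [-0.121, 2.869, -1.185]
wrist_force: [-3.5, 4.3, 3.2]
grip_width: 0.0273
finger_force: 80.5
```

Request:
send_rows:
  increments:
    - [1,[0,0,-0.1],[0,0,0]]
    - [1,[0,0,0],[0,0,0]]

```text
time: 31.92
ee_pos: [0.5624, 0.0017, 0.0771]
orientation: [-0.119, 2.868, -1.19]
wrist_force: [-8.4, 6.6, 11.9]
grip_width: 0.0273
finger_force: 81.5
```

Request:
send_rows:
  increments:
    - [1,[-0.05,0.08,0],[0,0,0]]
    - [1,[0,0.04,0],[0,0,0]]
    - [1,[0,0,0],[0,0,0]]

```text
time: 32.17
ee_pos: [0.5617, 0.0044, 0.0746]
orientation: [-0.122, 2.868, -1.185]
wrist_force: [-1.4, 1.3, 5.3]
grip_width: 0.0275
finger_force: 79.9
```

Request:
send_rows:
  increments:
    - [1,[0,0.05,-0.04],[0,0,0]]
    - [1,[0,0,0],[0,0,0]]

```text
time: 32.33
ee_pos: [0.5616, 0.0046, 0.0744]
orientation: [-0.12, 2.867, -1.191]
wrist_force: [-2.5, -1.3, 7.4]
grip_width: 0.027
finger_force: 79.8
```

Request:
send_rows:
  increments:
    - [1,[0,0.05,-0.04],[0,0,0]]
    - [1,[0,0,0],[0,0,0]]

```text
time: 32.5
ee_pos: [0.5616, 0.0048, 0.0743]
orientation: [-0.118, 2.866, -1.195]
wrist_force: [-1.7, -4.0, 8.9]
grip_width: 0.0272
finger_force: 79.6
```

Request:
send_rows:
  increments:
    - [0.3,[0,0,0],[0,0,0]]
    - [0.3,[0,0,0],[0,0,0]]
    - [0.3,[0,0,0],[0,0,0]]
    - [0.3,[0,0,0],[0,0,0]]
    - [0.3,[0,0.6,0.6],[0,0,0]]
    - [0.3,[0,0.6,0.6],[0,0,0]]
    - [0.3,[0,0.6,0.6],[0,0,0]]

```text
time: 33.08
ee_pos: [0.5599, 0.0522, 0.1155]
orientation: [-0.125, 2.872, -1.186]
wrist_force: [0.9, 1.3, -0.2]
grip_width: 0.0599
finger_force: 0.0
```

Request:
send_rows:
  increments:
    - [0.3,[0,-0.2,0.07],[0.195,0.017,0]]
    - [0.3,[0,-0.2,0.07],[0.195,0.017,0]]
    - [0.3,[0,-0.2,0.07],[0.195,0.017,0]]
    - [0.3,[0,-0.2,0.07],[0.195,0.017,0]]
    - [0.3,[0,-0.2,0.07],[0.195,0.017,0]]
    - [0.3,[0,-0.2,0.07],[0.195,0.017,0]]
    - [0.3,[0,-0.2,0.07],[0.195,0.017,0]]
    - [0.3,[0,-0.2,0.07],[0.195,0.017,0]]

```text
time: 33.75
ee_pos: [0.5607, 0.0119, 0.1304]
orientation: [-0.137, 3.137, 0.007]
wrist_force: [0.1, -0.2, 0.3]
grip_width: 0.0597
finger_force: 0.0
```

Request:
send_rows:
  increments:
    - [0.3,[0,0,0],[0,0,0]]
    - [0.3,[0,0,0],[0,0,0]]

```text
time: 33.92
ee_pos: [0.5604, 0.0107, 0.1296]
orientation: [0.131, -3.139, 0.002]
wrist_force: [-1.0, 0.4, -1.0]
grip_width: 0.0598
finger_force: 0.0
```

Run:
```python
from h import *
c=snap("wrist","w13"); s,M=st(); g=cv2.cvtColor(c["image"],cv2.COLOR_BGR2GRAY)
for b in port(c): print(b,hit(c,*b[0],.092,True).round(3))
for x in(.55,.57): print(x,proj(c,[x,.008,.078],True).round(1),proj(c,[x,-.007,.078],True).round(1),proj(c,[x,.023,.078],True).round(1))
r=int(proj(c,[.56,.008,.078],True)[1]); print(r,g[r,285:350].tolist())
```

```text
t 33.9667 p [0.5601 0.0117 0.1293] F [-0.7 -0.2  0.2] w 0.06 q [-0.16  0.14  1.94 -0.    1.06 -1.81] 
 x [-0.996 -0.085  0.001] y [-0.085  0.996 -0.001] z [-0.001 -0.001 -1.   ]
([24.7, 45.8], [0, 21, 56, 49], 1346) [ 0.429 -0.249  0.092]
([51.8, 40.9], [44, 30, 18, 24], 226) [ 0.432 -0.209  0.092]
([297.4, 166.1], [283, 153, 26, 27], 380) [ 0.523 -0.006  0.092]
([138.0, 258.6], [127, 249, 22, 22], 236) [ 0.598 -0.121  0.092]
0.55 [317.5 205.6] [294.7 203.8] [340.3 207.4]
0.57 [315.1 233.9] [293.  232.1] [337.2 235.6]
220 [163, 162, 162, 163, 163, 162, 164, 168, 156, 114, 98, 109, 117, 121, 121, 123, 122, 125, 127, 129, 129, 129, 131, 130, 130, 130, 134, 131, 132, 133, 134, 133, 136, 134, 131, 135, 131, 132, 135, 131, 134, 130, 130, 130, 127, 128, 123, 123, 114, 115, 106, 161, 157, 156, 176, 209, 203, 205, 204, 203, 205, 204, 203, 204, 214]
```

Run:
```python
from h import *
c=load("w13"); print(rollfit(c,np.array([296,166.5]),(319.3,166.5),np.radians(5)))
```

```text
((np.float64(0.7704364291013487), np.float64(-44.0), np.float64(-0.001999999999999974)), array([0.52412744, 0.00697646, 0.078     ]))
```

Request:
send_rows:
  increments:
    - [0.3,[0,-0.16,-0.9],[0,0,0]]
    - [0.3,[0,0,-0.9],[0,0,0]]
    - [0.3,[0,0,-0.7],[0,0,0]]
    - [0.3,[0,0,0],[0,0,0]]
    - [0.3,[0,0,0],[0,0,0]]
  newtons: 60

```text
time: 34.38
ee_pos: [0.5591, 0.0093, 0.0658]
orientation: [0.138, -3.135, -0.0]
wrist_force: [0.1, -1.1, 0.5]
grip_width: 0.0595
finger_force: 0.0
```

Request:
send_rows:
  increments:
    - [1,[0,0,0],[0,0,0]]
    - [1,[0,0,0],[0,0,0]]
    - [1,[0,0,0],[0,0,0]]
    - [1,[0,0,0],[0,0,0]]
    - [1,[0,0,0],[0,0,0]]
    - [1,[0,0,0],[0,0,0]]

```text
time: 34.88
ee_pos: [0.5616, 0.009, 0.0693]
orientation: [-0.135, 3.136, 0.002]
wrist_force: [-1.1, 5.0, 5.8]
grip_width: 0.0282
finger_force: 59.2
```

Request:
send_rows:
  increments:
    - [1,[0,-0.034,0.0],[-0.197,-0.017,0]]
    - [1,[0,-0.034,0.0],[-0.197,-0.017,0]]
    - [1,[0,-0.033,0.01],[-0.197,-0.017,0]]
    - [1,[0,-0.032,0.01],[-0.197,-0.017,0]]
    - [1,[0,-0.03,0.015],[-0.197,-0.017,0]]
    - [1,[0,-0.03,0.02],[-0.197,-0.017,0]]
    - [1,[0,-0.028,0.02],[-0.197,-0.017,0]]
    - [1,[0,-0.025,0.02],[-0.197,-0.017,0]]

```text
time: 35.55
ee_pos: [0.5625, 0.003, 0.072]
orientation: [-0.124, 2.858, -1.199]
wrist_force: [-0.4, 1.1, 1.4]
grip_width: 0.0282
finger_force: 59.8
```

Request:
send_rows:
  increments:
    - [1,[0,0,0],[0,0,0]]
    - [1,[0,0,0],[0,0,0]]

```text
time: 35.72
ee_pos: [0.5625, 0.0029, 0.0719]
orientation: [-0.126, 2.86, -1.198]
wrist_force: [-1.7, 4.7, 6.8]
grip_width: 0.0276
finger_force: 60.8
```

Request:
send_rows:
  increments:
    - [0.3,[0,0,0],[0,0,0]]
    - [0.3,[0,0,0],[0,0,0]]
    - [0.3,[0,0,0],[0,0,0]]
    - [0.3,[0,0,0],[0,0,0]]
    - [0.3,[0,0.6,0.6],[0,0,0]]
    - [0.3,[0,0.6,0.6],[0,0,0]]
    - [0.3,[0,0.6,0.6],[0,0,0]]

```text
time: 36.3
ee_pos: [0.5599, 0.0465, 0.1147]
orientation: [-0.123, 2.868, -1.198]
wrist_force: [-0.2, -0.2, -0.1]
grip_width: 0.0601
finger_force: 0.0
```

Request:
send_rows:
  increments:
    - [0,[0,-0.2,0.4],[0.197,0.017,0]]
    - [0,[0,-0.2,0.4],[0.197,0.017,0]]
    - [0,[0,-0.2,0.4],[0.197,0.017,0]]
    - [0,[0,-0.2,0.4],[0.197,0.017,0]]
    - [0,[0,-0.2,0.4],[0.197,0.017,0]]
    - [0,[0,-0.2,0.4],[0.197,0.017,0]]
    - [0,[0,-0.2,0.4],[0.197,0.017,0]]
    - [0,[0,-0.2,0.4],[0.197,0.017,0]]

```text
time: 36.97
ee_pos: [0.5605, 0.0062, 0.1959]
orientation: [-0.135, 3.137, 0.007]
wrist_force: [0.1, -0.6, -0.4]
grip_width: 0.0855
finger_force: 0.0
```

Request:
send_rows:
  increments:
    - [0,[0,0,0],[0,0,0]]
    - [0,[0,0,0],[0,0,0]]

```text
time: 37.13
ee_pos: [0.5606, 0.0051, 0.1951]
orientation: [-0.13, 3.138, -0.003]
wrist_force: [-0.6, 0.6, -0.3]
grip_width: 0.0857
finger_force: 0.0
```

Run:
```python
from h import *
c=snap("wrist","w14"); s,M=st(); g=cv2.cvtColor(c["image"],cv2.COLOR_BGR2GRAY)
for b in port(c): print(b,hit(c,*b[0],.098,True).round(3))
P=[.523,.005,.078]; u,v=proj(c,P,True); print(u,v)
for r in(int(v)+14,int(v)+30): print(r,g[r,285:350].tolist())
```

```text
t 37.1833 p [0.56   0.0062 0.1941] F [ 0.4  0.4 -0.7] w 0.0852 q [-0.17  0.07  1.9  -0.    1.18 -1.82] 
 x [-0.996 -0.084  0.001] y [-0.084  0.996 -0.001] z [-0.001 -0.001 -1.   ]
([77.6, 51.7], [41, 31, 70, 41], 1562) [ 0.431 -0.24   0.098]
([112.8, 43.3], [111, 40, 5, 8], 13) [ 0.429 -0.193  0.098]
([114.9, 50.1], [113, 47, 5, 7], 14) [ 0.436 -0.189  0.098]
([18.8, 59.7], [0, 50, 41, 21], 498) [ 0.423 -0.348  0.098]
([323.0, 154.3], [314, 145, 19, 20], 189) [0.522 0.004 0.098]
([178.5, 228.8], [171, 221, 16, 17], 134) [ 0.596 -0.119  0.098]
([348.0, 322.4], [332, 311, 34, 23], 572) [0.678 0.042 0.098]
323.82059526218166 152.70898304472078
166 [176, 172, 173, 173, 170, 173, 172, 174, 175, 174, 174, 179, 159, 142, 145, 143, 141, 148, 148, 148, 143, 110, 111, 138, 153, 156, 156, 116, 188, 195, 198, 203, 200, 135, 124, 131, 134, 134, 138, 220, 220, 220, 219, 216, 214, 212, 211, 207, 203, 201, 197, 200, 196, 185, 172, 163, 198, 218, 219, 217, 217, 219, 216, 217, 217]
182 [178, 175, 177, 175, 174, 172, 173, 176, 175, 174, 174, 176, 176, 175, 174, 176, 175, 176, 177, 178, 173, 137, 109, 144, 163, 170, 179, 177, 194, 190, 196, 199, 198, 203, 204, 210, 213, 217, 215, 220, 216, 218, 218, 215, 216, 211, 212, 207, 205, 204, 199, 197, 194, 185, 175, 156, 183, 210, 217, 214, 214, 214, 213, 211, 221]
```

A's port hits (0.522, 0.004), right above the tube axis, and B is still right. Next, C (port down, 180° to roll).

Request:
send_rows:
  increments:
    - [0.25,[-0.75,0.87,0],[0,0,-0.16]]
    - [0.25,[-0.75,0.87,0],[0,0,-0.16]]
    - [0.25,[-0.75,0.87,0],[0,0,-0.16]]
    - [0.25,[-0.75,0.87,0],[0,0,-0.16]]
    - [0.25,[-0.75,0.87,0],[0,0,-0.16]]
    - [0.25,[-0.75,0.87,0],[0,0,-0.16]]
    - [0.25,[-0.75,0.87,0],[0,0,-0.16]]
    - [0.25,[-0.75,0.87,0],[0,0,-0.16]]

```text
time: 37.85
ee_pos: [0.408, 0.1823, 0.1931]
orientation: [-0.862, -3.019, 0.004]
wrist_force: [1.1, 0.1, 0.5]
grip_width: 0.0643
finger_force: 0.0
```

Request:
send_rows:
  increments:
    - [0.25,[-0.75,0.87,0],[0,0,-0.16]]
    - [0.25,[-0.75,0.87,0],[0,0,-0.16]]
    - [0.25,[-0.75,0.87,0],[0,0,-0.16]]
    - [0.25,[0,0,-0.8],[0,0,0]]
    - [0.25,[0,0,-0.8],[0,0,0]]
    - [0.25,[0,0,-0.8],[0,0,0]]
    - [0.25,[0,0,-0.8],[0,0,0]]
    - [0.25,[0,0,-0.5],[0,0,0]]

```text
time: 38.52
ee_pos: [0.3512, 0.246, 0.0988]
orientation: [-1.209, -2.896, 0.007]
wrist_force: [-0.1, -0.1, 0.2]
grip_width: 0.0644
finger_force: 0.0
```

Request:
send_rows:
  increments:
    - [0.25,[0,0,0],[0,0,0]]
    - [0.25,[0,0,0],[0,0,0]]

```text
time: 38.68
ee_pos: [0.3524, 0.2461, 0.1007]
orientation: [-1.211, -2.896, 0.005]
wrist_force: [0.2, 0.4, 0.8]
grip_width: 0.0637
finger_force: 0.0
```

Run:
```python
from h import *
c=snap("wrist","w15"); s,M=st()
for b in port(c): print(b,hit(c,*b[0],.012,True).round(3))
y=np.radians(-45.5); e=np.array([np.cos(y),np.sin(y),0]); m=np.array([.358,.241,.022]); g=cv2.cvtColor(c["image"],cv2.COLOR_BGR2GRAY)
print("flange far/near px",proj(c,m-.08*e+[0,0,.022],True))
for k in(-.05,-.02):
    u,v=proj(c,m+[0,0,.015]+k*e,True); r=int(round(v)); row=cv2.GaussianBlur(g[r].astype(float).reshape(1,-1),(5,1),0)[0]; d=np.diff(row); lo=int(u)-60; seg=d[lo:lo+120]; L=lo+seg.argmax(); Rr=lo+seg.argmin(); print(k,r,round(u,1),"edges",L,Rr,"axis",hit(c,(L+Rr)/2+.5,r,.03,True).round(4))
col=int(proj(c,m-.06*e,True)[0]); print(col,g[20:140:2,col].tolist())
```

```text
t 38.7333 p [0.3535 0.2464 0.1019] F [ 0.3 -0.   0.3] w 0.064 q [ 0.37 -0.11  2.26 -0.    1.   -0.41] 
 x [-0.702  0.712 -0.   ] y [ 0.712  0.702 -0.001] z [-0.001 -0.001 -1.   ]
([632.8, 381.7], [623, 373, 17, 19], 189) [1.166 0.448 0.012]
flange far/near px [321.03918599 108.65014666]
-0.05 154 320.9 edges 302 344 axis [0.325  0.2772 0.03  ]
-0.02 197 320.7 edges 301 341 axis [0.3457 0.2543 0.03  ]
320 [210, 210, 209, 211, 212, 213, 213, 215, 214, 214, 216, 215, 215, 214, 220, 233, 230, 232, 209, 119, 85, 71, 78, 112, 109, 95, 98, 98, 97, 92, 94, 96, 93, 92, 96, 93, 93, 94, 95, 96, 96, 98, 95, 95, 93, 85, 239, 239, 238, 232, 229, 218, 160, 248, 255, 255, 255, 255, 255, 255]
```

Request:
send_rows:
  increments:
    - [0.25,[0,0,-0.9],[0,0,0]]
    - [0.25,[0,0,-0.9],[0,0,0]]
    - [0.25,[0,0,-0.9],[0,0,0]]
    - [0.25,[0,0,-0.6],[0,0,0]]
    - [0.25,[0,0,-0.3],[0,0,0]]
    - [1,[0,0,0],[0,0,0]]
    - [1,[0,0,0],[0,0,0]]
    - [1,[0,0,0],[0,0,0]]
  newtons: 80

```text
time: 39.4
ee_pos: [0.3552, 0.2465, 0.0137]
orientation: [1.214, 2.896, 0.002]
wrist_force: [-3.2, -1.8, 21.6]
grip_width: 0.0286
finger_force: 39.3
```

Request:
send_rows:
  increments:
    - [1,[0,0,0],[0,0,0]]
    - [1,[0,0,0],[0,0,0]]
    - [1,[0,0,0],[0,0,0]]
    - [1,[0,0,0.4],[0,0,0]]
    - [1,[0,0,0.8],[0,0,0]]
    - [1,[0,0,0],[0,0,0]]

```text
time: 39.9
ee_pos: [0.3564, 0.247, 0.0454]
orientation: [1.212, 2.893, 0.007]
wrist_force: [2.3, -0.2, -2.5]
grip_width: 0.027
finger_force: 79.7
```

Request:
send_rows:
  increments:
    - [1,[0,0,0.83],[0,0,0]]
    - [1,[0,0,0.83],[0,0,0]]
    - [1,[0,0,0.83],[0,0,0]]
    - [1,[0,0,0.83],[0,0,0]]
    - [1,[0,0,0.83],[0,0,0]]
    - [1,[0,0,0.83],[0,0,0]]
    - [1,[0,0,0.83],[0,0,0]]

```text
time: 40.48
ee_pos: [0.3536, 0.2458, 0.1877]
orientation: [-1.214, -2.897, 0.0]
wrist_force: [-0.1, 0.1, -3.2]
grip_width: 0.0272
finger_force: 79.5
```

Request:
send_rows:
  increments:
    - [1,[0.9,-0.58,0],[0,0,0.22]]
    - [1,[0.9,-0.58,0],[0,0,0.22]]
    - [1,[0.9,-0.58,0],[0,0,0.22]]
    - [1,[0.9,-0.58,0],[0,0,0.22]]
    - [1,[0.9,-0.58,0],[0,0,0.22]]
    - [1,[0.9,-0.58,0],[0,0,0.22]]
    - [1,[0.9,-0.58,0],[0,0,0.22]]
    - [1,[0.88,-0.6,0],[0,0,0.22]]

```text
time: 41.15
ee_pos: [0.5342, 0.1286, 0.1864]
orientation: [0.144, -3.137, -0.0]
wrist_force: [0.7, -0.3, -3.3]
grip_width: 0.0276
finger_force: 80.1
```

Request:
send_rows:
  increments:
    - [1,[0,0,0],[-0.208,-0.018,0]]
    - [1,[0,0,0],[-0.208,-0.018,0]]
    - [1,[0,0,0],[-0.208,-0.018,0]]
    - [1,[0,0,0],[-0.208,-0.018,0]]
    - [1,[0,0,0],[-0.208,-0.018,0]]
    - [1,[0,0,0],[-0.208,-0.018,0]]
    - [1,[0,0,0],[-0.208,-0.018,0]]
    - [1,[0,0,0],[-0.208,-0.018,0]]

```text
time: 41.82
ee_pos: [0.5336, 0.1304, 0.1868]
orientation: [-0.123, 2.835, -1.261]
wrist_force: [0.3, -1.4, -4.0]
grip_width: 0.0272
finger_force: 80.0
```

Request:
send_rows:
  increments:
    - [1,[0,0,0],[-0.208,-0.018,0]]
    - [1,[0,0,0],[-0.208,-0.018,0]]
    - [1,[0,0,0],[0,0,0]]

```text
time: 42.07
ee_pos: [0.5316, 0.1306, 0.1822]
orientation: [-0.126, 2.688, -1.547]
wrist_force: [-0.7, 0.3, -4.4]
grip_width: 0.027
finger_force: 80.3
```

Run:
```python
from h import *
s,M=st(); print(np.degrees(np.arctan2(-M[1,2],-M[2,2])))
```

```text
t 42.0667 p [0.5316 0.1306 0.1822] F [-0.7  0.3 -4.4] w 0.027 q [ 0.43  0.36  1.83 -0.95  1.52 -0.89] 
 x [-0.996 -0.089  0.008] y [-0.052  0.5   -0.864] z [ 0.073 -0.861 -0.503]
59.724821824638475
```

Request:
send_rows:
  increments:
    - [1,[0.12,0.04,-0.8],[0,0,0]]
    - [1,[0,0,-0.9],[0,0,0]]
    - [1,[0,0,-0.9],[0,0,0]]
    - [1,[0,0,-0.8],[0,0,0]]
    - [1,[0,0,-0.5],[0,0,0]]
    - [1,[0,0,-0.2],[0,0,0]]
    - [1,[0,0,0],[0,0,0]]

```text
time: 42.65
ee_pos: [0.5363, 0.1301, 0.0839]
orientation: [-0.117, 2.687, -1.543]
wrist_force: [0.2, -0.2, -3.0]
grip_width: 0.0271
finger_force: 80.4
```

Request:
send_rows:
  increments:
    - [1,[0,0,-0.1],[0,0,0]]
    - [1,[0,0,0],[0,0,0]]

```text
time: 42.82
ee_pos: [0.5375, 0.1308, 0.0835]
orientation: [-0.114, 2.684, -1.541]
wrist_force: [0.2, -0.0, -3.6]
grip_width: 0.0272
finger_force: 80.4
```

Request:
send_rows:
  increments:
    - [1,[0,0,-0.1],[0,0,0]]
    - [1,[0,0,0],[0,0,0]]

```text
time: 42.98
ee_pos: [0.5371, 0.1307, 0.0805]
orientation: [-0.115, 2.684, -1.542]
wrist_force: [0.3, -0.8, -3.5]
grip_width: 0.0274
finger_force: 80.4
```

Request:
send_rows:
  increments:
    - [1,[0,0,-0.06],[0,0,0]]
    - [1,[0,0,0],[0,0,0]]

```text
time: 43.15
ee_pos: [0.5367, 0.1306, 0.0785]
orientation: [-0.116, 2.684, -1.543]
wrist_force: [0.5, -0.8, -4.1]
grip_width: 0.0273
finger_force: 80.4
```

Request:
send_rows:
  increments:
    - [1,[0,0,-0.1],[0,0,0]]
    - [1,[0,0,0],[0,0,0]]

```text
time: 43.32
ee_pos: [0.5366, 0.1304, 0.0756]
orientation: [-0.116, 2.684, -1.544]
wrist_force: [0.3, -0.4, -3.3]
grip_width: 0.0269
finger_force: 80.4
```

Request:
send_rows:
  increments:
    - [1,[0,0,-0.08],[0,0,0]]
    - [1,[0,0,0],[0,0,0]]

```text
time: 43.48
ee_pos: [0.5369, 0.1301, 0.0748]
orientation: [-0.116, 2.682, -1.548]
wrist_force: [-1.1, -2.0, -0.2]
grip_width: 0.0269
finger_force: 80.4
```

Request:
send_rows:
  increments:
    - [1,[0,0,-0.08],[0,0,0]]
    - [1,[0,0,0],[0,0,0]]

```text
time: 43.65
ee_pos: [0.537, 0.13, 0.0745]
orientation: [-0.113, 2.68, -1.552]
wrist_force: [-2.7, -2.1, 6.7]
grip_width: 0.0272
finger_force: 80.9
```

Seated at the expected height. Release, untilt and check the roll before regripping.

Request:
send_rows:
  increments:
    - [0.3,[0,0,0],[0,0,0]]
    - [0.3,[0,0,0],[0,0,0]]
    - [0.3,[0,0,0],[0,0,0]]
    - [0.3,[0,0,0],[0,0,0]]
    - [0.3,[0,0.71,0.41],[0,0,0]]
    - [0.3,[0,0.71,0.41],[0,0,0]]
    - [0.3,[0,0.71,0.41],[0,0,0]]

```text
time: 44.23
ee_pos: [0.5365, 0.1841, 0.1027]
orientation: [-0.116, 2.685, -1.544]
wrist_force: [0.5, 0.6, -0.4]
grip_width: 0.0597
finger_force: 0.0
```

Request:
send_rows:
  increments:
    - [0.3,[0,-0.1,0.3],[0.208,0.018,0]]
    - [0.3,[0,-0.1,0.3],[0.208,0.018,0]]
    - [0.3,[0,-0.1,0.3],[0.208,0.018,0]]
    - [0.3,[0,-0.2,0],[0.208,0.018,0]]
    - [0.3,[0,-0.2,0],[0.208,0.018,0]]

```text
time: 44.65
ee_pos: [0.5375, 0.1671, 0.1266]
orientation: [-0.131, 3.01, -0.795]
wrist_force: [0.8, 0.9, -0.6]
grip_width: 0.0598
finger_force: 0.0
```

Request:
send_rows:
  increments:
    - [0.3,[0,-0.24,0],[0.208,0.018,0]]
    - [0.3,[0,-0.24,0],[0.208,0.018,0]]
    - [0.3,[0,-0.25,0],[0.208,0.018,0]]
    - [0.3,[0,-0.25,0],[0.208,0.018,0]]
    - [0.3,[0,-0.25,0],[0.208,0.018,0]]
    - [0.3,[0,0,0],[0,0,0]]
    - [0.3,[0,0,0],[0,0,0]]

```text
time: 45.23
ee_pos: [0.5369, 0.1341, 0.1254]
orientation: [-0.13, 3.139, -0.002]
wrist_force: [0.9, 0.6, -0.3]
grip_width: 0.0597
finger_force: 0.0
```

```bash
cat >> h.py <<'E'
def look(fn,P,yc):
    c=snap("wrist",fn); s,M=st(); g=cv2.cvtColor(c["image"],cv2.COLOR_BGR2GRAY)
    for b in port(c):
        if 230<b[0][0]<420: print(b,hit(c,*b[0],.098,True).round(3))
    u,v=proj(c,P,True); r=int(v); print("axis px",u,v)
    for q in(r,r-8): print(q,int(u)-32,g[q,int(u)-32:int(u)+32].tolist())
    return c
E
python3 - <<'E'
from h import *
look("w16",[.537,.136,.078],.136)
E
```

```text
t 45.2833 p [0.5366 0.1351 0.1251] F [-0.   0.3  0.1] w 0.0599 q [ 0.06  0.13  1.96 -0.    1.05 -1.59] 
 x [-0.996 -0.085  0.   ] y [-0.085  0.996 -0.001] z [-0.    -0.001 -1.   ]
([298.5, 267.2], [295, 256, 8, 22], 120) [0.56  0.122 0.098]
axis px 323.19212646002785 223.51547626873958
223 291 [175, 173, 172, 173, 171, 173, 174, 174, 175, 174, 122, 117, 120, 124, 125, 126, 117, 178, 188, 193, 193, 198, 197, 200, 203, 207, 207, 205, 209, 209, 211, 211, 213, 214, 217, 217, 217, 219, 217, 218, 218, 213, 213, 211, 211, 207, 208, 208, 202, 197, 199, 193, 194, 186, 174, 154, 217, 219, 217, 216, 216, 216, 217, 215]
215 291 [177, 177, 177, 175, 177, 180, 179, 178, 179, 180, 104, 115, 119, 121, 126, 123, 122, 178, 193, 192, 196, 196, 197, 202, 205, 204, 206, 207, 208, 211, 209, 211, 212, 214, 215, 216, 218, 219, 219, 217, 217, 217, 212, 212, 214, 208, 209, 208, 204, 195, 197, 194, 192, 186, 177, 159, 195, 219, 224, 223, 223, 221, 222, 221]
```

Request:
send_rows:
  increments:
    - [0.3,[0,0.04,-0.9],[0,0,0]]
    - [0.3,[0,0,-0.9],[0,0,0]]
    - [0.3,[0,0,-0.55],[0,0,0]]
    - [0.3,[0,0,0],[0,0,0]]
    - [0.3,[0,0,0],[0,0,0]]
  newtons: 60

```text
time: 45.7
ee_pos: [0.5357, 0.1376, 0.0654]
orientation: [0.138, -3.136, 0.001]
wrist_force: [0.9, 0.6, 0.4]
grip_width: 0.06
finger_force: 0.0
```

Request:
send_rows:
  increments:
    - [1,[0,0,0],[0,0,0]]
    - [1,[0,0,0],[0,0,0]]
    - [1,[0,0,0],[0,0,0]]
    - [1,[0,0,0],[0,0,0]]
    - [1,[0,0,0],[0,0,0]]
    - [1,[0,0,0],[0,0,0]]

```text
time: 46.2
ee_pos: [0.5378, 0.1374, 0.0683]
orientation: [-0.135, 3.136, 0.002]
wrist_force: [-0.6, 4.5, 5.3]
grip_width: 0.0284
finger_force: 59.3
```

Request:
send_rows:
  increments:
    - [1,[0,-0.042,0.002],[-0.208,-0.018,0]]
    - [1,[0,-0.041,0.007],[-0.208,-0.018,0]]
    - [1,[0,-0.04,0.011],[-0.208,-0.018,0]]
    - [1,[0,-0.039,0.015],[-0.208,-0.018,0]]
    - [1,[0,-0.037,0.019],[-0.208,-0.018,0]]

```text
time: 46.62
ee_pos: [0.5383, 0.1326, 0.0697]
orientation: [-0.129, 3.004, -0.807]
wrist_force: [0.2, 2.1, -0.7]
grip_width: 0.028
finger_force: 59.7
```

Request:
send_rows:
  increments:
    - [1,[0,-0.035,0.023],[-0.208,-0.018,0]]
    - [1,[0,-0.032,0.026],[-0.208,-0.018,0]]
    - [1,[0,-0.03,0.03],[-0.208,-0.018,0]]
    - [1,[0,-0.026,0.033],[-0.208,-0.018,0]]
    - [1,[0,-0.023,0.035],[-0.208,-0.018,0]]
    - [1,[0,0,0],[0,0,0]]
    - [1,[0,0,0],[0,0,0]]

```text
time: 47.2
ee_pos: [0.5382, 0.129, 0.0731]
orientation: [-0.117, 2.678, -1.546]
wrist_force: [-0.5, 4.2, 5.9]
grip_width: 0.028
finger_force: 60.5
```

Run:
```python
from h import *
s,M=st(); print(np.degrees(np.arctan2(-M[1,2],-M[2,2])))
```

```text
t 47.2 p [0.5382 0.129  0.0731] F [-0.5  4.2  5.9] w 0.028 q [ 0.42  0.54  1.83 -0.98  1.41 -0.73] 
 x [-0.996 -0.089 -0.003] y [-0.042  0.498 -0.866] z [ 0.079 -0.863 -0.5  ]
59.915445113582386
```

Request:
send_rows:
  increments:
    - [0.3,[0,0,0],[0,0,0]]
    - [0.3,[0,0,0],[0,0,0]]
    - [0.3,[0,0,0],[0,0,0]]
    - [0.3,[0,0,0],[0,0,0]]
    - [0.3,[0,0.71,0.41],[0,0,0]]
    - [0.3,[0,0.71,0.41],[0,0,0]]
    - [0.3,[0,0.71,0.41],[0,0,0]]

```text
time: 47.78
ee_pos: [0.5363, 0.1809, 0.1022]
orientation: [-0.115, 2.685, -1.545]
wrist_force: [0.1, -0.1, -1.1]
grip_width: 0.0602
finger_force: 0.0
```

Request:
send_rows:
  increments:
    - [0.3,[0,-0.1,0.3],[0.208,0.018,0]]
    - [0.3,[0,-0.1,0.3],[0.208,0.018,0]]
    - [0.3,[0,-0.1,0.3],[0.208,0.018,0]]
    - [0.3,[0,-0.2,0],[0.208,0.018,0]]
    - [0.3,[0,-0.2,0],[0.208,0.018,0]]

```text
time: 48.2
ee_pos: [0.5373, 0.164, 0.126]
orientation: [-0.13, 3.01, -0.795]
wrist_force: [-0.3, 0.3, -0.4]
grip_width: 0.06
finger_force: 0.0
```

Request:
send_rows:
  increments:
    - [0.3,[0,-0.23,0],[0.208,0.018,0]]
    - [0.3,[0,-0.23,0],[0.208,0.018,0]]
    - [0.3,[0,-0.23,0],[0.208,0.018,0]]
    - [0.3,[0,-0.23,0],[0.208,0.018,0]]
    - [0.3,[0,-0.23,0],[0.208,0.018,0]]
    - [0.3,[0,0,0],[0,0,0]]
    - [0.3,[0,0,0],[0,0,0]]

```text
time: 48.78
ee_pos: [0.5366, 0.1332, 0.1248]
orientation: [0.13, -3.139, 0.002]
wrist_force: [0.2, 0.7, -0.4]
grip_width: 0.0594
finger_force: 0.0
```

Run:
```python
from h import *
c=look("w17",[.537,.136,.078],.136)
b=max([b for b in port(c) if 270<b[0][0]<340],key=lambda b:b[2]); x,y,w,h=b[1]
u0,v0=proj(c,[.569,.139,.078],True); print(u0,v0); print(rollfit(c,np.array([x+w/2,y+h/2]),(u0,v0),np.radians(5)))
```

```text
t 48.8333 p [0.5365 0.1342 0.1246] F [-0.5  0.2 -0.6] w 0.06 q [ 0.06  0.13  1.96 -0.    1.04 -1.59] 
 x [-0.996 -0.084  0.001] y [-0.084  0.996 -0.001] z [-0.    -0.001 -1.   ]
([305.7, 279.3], [296, 268, 19, 23], 256) [0.568 0.127 0.098]
axis px 324.57786503953366 224.25397701039984
224 292 [172, 175, 174, 172, 171, 175, 172, 172, 175, 181, 137, 115, 119, 122, 129, 128, 122, 166, 188, 191, 199, 198, 200, 203, 201, 204, 208, 210, 212, 212, 215, 217, 217, 218, 214, 215, 214, 216, 215, 214, 213, 214, 212, 212, 211, 211, 210, 207, 205, 203, 198, 193, 190, 187, 176, 161, 182, 209, 218, 217, 216, 217, 217, 216]
216 292 [177, 181, 178, 178, 178, 178, 179, 180, 181, 187, 126, 109, 114, 140, 174, 177, 180, 182, 187, 192, 197, 197, 199, 201, 202, 203, 210, 212, 215, 214, 214, 216, 218, 214, 216, 214, 213, 214, 215, 216, 214, 214, 214, 212, 213, 210, 210, 207, 205, 202, 199, 193, 192, 185, 179, 166, 174, 206, 225, 223, 222, 222, 221, 220]
324.7736448074049 268.00029861294666
((np.float64(0.23902111839092435), np.float64(-39.0), np.float64(2.7755575615628914e-17)), array([0.569, 0.139, 0.078]))
```

```bash
cat >> h.py <<'E'
def hole(c,bb,A,yaw,thr=40,pad=3):
    x,y,w,h=bb; g=cv2.cvtColor(c["image"],cv2.COLOR_BGR2GRAY)[y-pad:y+h+pad,x-pad:x+w+pad]
    n,l,s,ce=cv2.connectedComponentsWithStats((g<thr).astype(np.uint8)); o=[(int(s[i][4]),(ce[i]+[x-pad,y-pad]).round(1)) for i in range(1,n) if s[i][4]>8]; print(o)
    for a,p in o:
        print(p,rollfit(c,np.array(p),proj(c,A,True),yaw))
E
python3 - <<'E'
from h import *
for f,bb,A in(("w13",[283,153,26,27],[.523,.004,.078]),("w17",[296,268,19,23],[.569,.139,.078]),("w16",[295,256,8,22],[.569,.139,.078])):
    print(f); hole(load(f),bb,A,np.radians(5))
E
```

```text
w13
[(126, array([290.7, 166.8]))]
[290.7 166.8] ((np.float64(0.23288403327510906), np.float64(-44.0), np.float64(-0.0009999999999999731)), array([0.523, 0.004, 0.078]))
w17
[(56, array([299.3, 280.1]))]
[299.3 280.1] ((np.float64(0.39740761117045414), np.float64(-59.00000000000001), np.float64(0.004000000000000031)), array([0.569, 0.139, 0.078]))
w16
[]
```

Roll is −59°, as planned. One more 60° roll.

Request:
send_rows:
  increments:
    - [0.3,[0,0.07,-0.9],[0,0,0]]
    - [0.3,[0,0,-0.9],[0,0,0]]
    - [0.3,[0,0,-0.55],[0,0,0]]
    - [0.3,[0,0,0],[0,0,0]]
    - [0.3,[0,0,0],[0,0,0]]
  newtons: 60

```text
time: 49.25
ee_pos: [0.5356, 0.1377, 0.0649]
orientation: [0.138, -3.136, 0.001]
wrist_force: [0.1, 0.3, -0.5]
grip_width: 0.0602
finger_force: 0.0
```

Request:
send_rows:
  increments:
    - [1,[0,0,0],[0,0,0]]
    - [1,[0,0,0],[0,0,0]]
    - [1,[0,0,0],[0,0,0]]
    - [1,[0,0,0],[0,0,0]]
    - [1,[0,0,0],[0,0,0]]
    - [1,[0,0,0],[0,0,0]]

```text
time: 49.75
ee_pos: [0.5378, 0.1374, 0.0677]
orientation: [-0.135, 3.136, 0.002]
wrist_force: [-1.4, 3.5, 5.6]
grip_width: 0.0285
finger_force: 59.3
```

Request:
send_rows:
  increments:
    - [1,[0,-0.042,0.002],[-0.208,-0.018,0]]
    - [1,[0,-0.041,0.007],[-0.208,-0.018,0]]
    - [1,[0,-0.04,0.011],[-0.208,-0.018,0]]
    - [1,[0,-0.039,0.015],[-0.208,-0.018,0]]
    - [1,[0,-0.037,0.019],[-0.208,-0.018,0]]

```text
time: 50.17
ee_pos: [0.5383, 0.1324, 0.0692]
orientation: [-0.13, 3.004, -0.809]
wrist_force: [-0.8, 0.6, -0.4]
grip_width: 0.0282
finger_force: 59.8
```

Request:
send_rows:
  increments:
    - [1,[0,-0.035,0.023],[-0.208,-0.018,0]]
    - [1,[0,-0.032,0.026],[-0.208,-0.018,0]]
    - [1,[0,-0.03,0.03],[-0.208,-0.018,0]]
    - [1,[0,-0.026,0.033],[-0.208,-0.018,0]]
    - [1,[0,-0.023,0.035],[-0.208,-0.018,0]]
    - [1,[0,0,0],[0,0,0]]
    - [1,[0,0,0],[0,0,0]]

```text
time: 50.75
ee_pos: [0.5382, 0.1285, 0.0728]
orientation: [-0.117, 2.677, -1.549]
wrist_force: [-1.0, 1.8, 6.5]
grip_width: 0.0279
finger_force: 60.4
```

Request:
send_rows:
  increments:
    - [0.3,[0,0,0],[0,0,0]]
    - [0.3,[0,0,0],[0,0,0]]
    - [0.3,[0,0,0],[0,0,0]]
    - [0.3,[0,0,0],[0,0,0]]
    - [0.3,[0,0.71,0.41],[0,0,0]]
    - [0.3,[0,0.71,0.41],[0,0,0]]
    - [0.3,[0,0.71,0.41],[0,0,0]]

```text
time: 51.33
ee_pos: [0.5363, 0.1812, 0.1017]
orientation: [-0.115, 2.685, -1.545]
wrist_force: [0.3, 0.6, -0.1]
grip_width: 0.0596
finger_force: 0.0
```

Request:
send_rows:
  increments:
    - [0,[0,-0.1,0.7],[0.208,0.018,0]]
    - [0,[0,-0.1,0.7],[0.208,0.018,0]]
    - [0,[0,-0.1,0.7],[0.208,0.018,0]]
    - [0,[0,-0.2,0.5],[0.208,0.018,0]]
    - [0,[0,-0.2,0.5],[0.208,0.018,0]]

```text
time: 51.75
ee_pos: [0.537, 0.1641, 0.1808]
orientation: [-0.131, 3.011, -0.795]
wrist_force: [-0.2, -0.3, -0.6]
grip_width: 0.0858
finger_force: 0.0
```

Request:
send_rows:
  increments:
    - [0,[0,-0.23,0.3],[0.208,0.018,0]]
    - [0,[0,-0.23,0.3],[0.208,0.018,0]]
    - [0,[0,-0.23,0],[0.208,0.018,0]]
    - [0,[0,-0.23,0],[0.208,0.018,0]]
    - [0,[0,-0.23,0],[0.208,0.018,0]]
    - [0,[0,0,0],[0,0,0]]
    - [0,[0,0,0],[0,0,0]]

```text
time: 52.33
ee_pos: [0.5366, 0.1334, 0.1942]
orientation: [0.13, -3.139, 0.002]
wrist_force: [0.0, -0.1, -0.2]
grip_width: 0.0857
finger_force: 0.0
```

Run:
```python
from h import *
c=look("w18",[.537,.136,.078],.136)
for nm,A in(("C",[.573,.139,.078]),("A",[.522,.004,.078]),("B",[.596,-.1194,.078])):
    q=proj(c,np.array(A)+[0,0,.02],True); bs=[b for b in port(c) if np.hypot(*(np.array(b[0])-q))<30]; print(nm,q,bs)
    for b in bs: hole(c,b[1],A,np.radians(5),60,0)
im=c["image"]; cv2.imwrite("pics/v18.png",cv2.resize(im[60:330,90:450],None,fx=2.2,fy=2.2,interpolation=cv2.INTER_CUBIC))
```

```text
t 52.3833 p [0.5364 0.1344 0.194 ] F [0.5 0.5 0.2] w 0.0854 q [ 0.06  0.05  1.91 -0.    1.18 -1.59] 
 x [-0.996 -0.085  0.001] y [-0.085  0.996 -0.001] z [-0.    -0.001 -1.   ]
([323.9, 242.1], [316, 234, 17, 19], 166) [0.571 0.139 0.098]
([250.7, 329.5], [236, 318, 32, 25], 552) [0.673 0.076 0.098]
axis px 322.9911610101425 196.86183699980322
196 290 [233, 233, 233, 232, 234, 240, 182, 174, 172, 178, 174, 176, 177, 176, 175, 171, 138, 128, 146, 160, 169, 177, 181, 186, 188, 195, 202, 204, 204, 208, 212, 211, 214, 216, 217, 217, 228, 235, 233, 214, 207, 212, 210, 205, 204, 200, 197, 194, 186, 170, 148, 220, 222, 219, 218, 219, 221, 219, 225, 232, 232, 232, 232, 234]
188 290 [232, 232, 233, 236, 233, 165, 173, 175, 177, 177, 177, 175, 176, 176, 177, 173, 139, 152, 172, 185, 186, 176, 179, 188, 189, 193, 203, 203, 204, 211, 212, 213, 215, 217, 219, 219, 218, 217, 215, 214, 209, 210, 212, 204, 207, 202, 197, 194, 186, 172, 151, 221, 225, 221, 221, 220, 220, 221, 219, 226, 235, 234, 234, 235]
C [323.09747294 244.57817481] [([323.9, 242.1], [316, 234, 17, 19], 166)]
[(87, array([324.2, 243.5]))]
[324.2 243.5] ((np.float64(0.1484920571848167), np.float64(3.0000000000000004), np.float64(-0.0009999999999999731)), array([0.573, 0.139, 0.078]))
A [169.71008624 173.7367943 ] [([171.0, 173.8], [163, 165, 16, 19], 140)]
[(83, array([169.8, 174.4]))]
[169.8 174.4] ((np.float64(0.4898394334438371), np.float64(0.0), np.float64(0.0010000000000000286)), array([0.522, 0.004, 0.078]))
B [ 78.51979347 236.62402501] [([80.3, 236.2], [74, 230, 14, 15], 99)]
[(35, array([ 78.5, 237.5]))]
[ 78.5 237.5] ((np.float64(0.028717128900850868), np.float64(-1.0), np.float64(0.0010000000000000286)), array([ 0.596 , -0.1194,  0.078 ]))
```

View pics/v18.png

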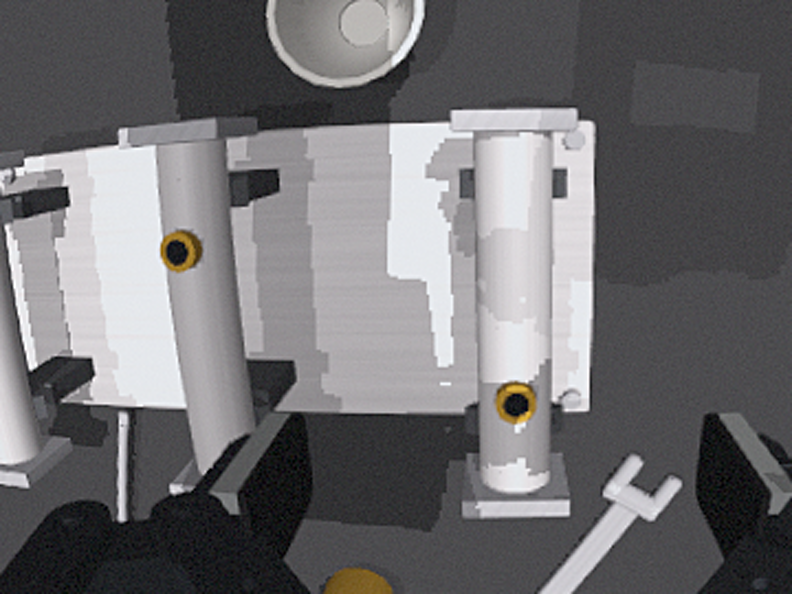

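All three ports face up (+3°, 0°, −1°), shown at crop (516,402), (180,251), and earlier for B. Now the column. I'll check the knob position with the earlier wrist frame, where it shows at (153,191).

Run:
```python
from h import *
c=load("w6"); p=np.array(c["position"]); d=ray(c,153,191,True); print(p,d)
# horizontal-ish ray: closest point at y=-.363
t=(-.363-p[1])/d[1]; print("at y=-.363:",(p+t*d).round(3)); print(proj(c,[.573,-.363,.215],True))
t2=load("top0"); q=np.array(t2["position"]); e=ray(t2,390+(656-400)/3.333,165+118/3.333)
A=np.stack([d,-e],1); k=np.linalg.lstsq(A,q-p,rcond=None)[0]; print("tri",(p+k[0]*d).round(3),(q+k[1]*e).round(3))
```

```text
[ 0.47749693 -0.03793658  0.29286858] [ 0.27782297 -0.93313434 -0.22819882]
at y=-.363: [ 0.574 -0.363  0.213]
[151.48396186 190.14410565]
tri [ 0.574 -0.363  0.213] [ 0.573 -0.363  0.213]
```

Request:
send_rows:
  increments:
    - [0,[0,-0.95,0.6],[0,0,-0.15]]
    - [0,[0,-0.95,0.6],[0,0,-0.15]]
    - [0,[0,-0.95,0.6],[0,0,-0.15]]
    - [0,[0,-0.95,0.6],[0,0,-0.15]]
    - [0,[0,-0.95,0.6],[0,0,-0.15]]
    - [0,[0,-0.95,0.6],[0,0,-0.15]]
    - [0,[0,-0.95,0.6],[0,0,-0.15]]

```text
time: 52.97
ee_pos: [0.5365, -0.0309, 0.2995]
orientation: [-0.686, -3.065, 0.002]
wrist_force: [0.0, 0.4, -0.3]
grip_width: 0.0853
finger_force: 0.0
```

Request:
send_rows:
  increments:
    - [0,[0.1,-0.95,0],[0,0,-0.15]]
    - [0,[0.1,-0.95,0],[0,0,-0.15]]
    - [0,[0.1,-0.95,0],[0,0,-0.15]]
    - [0,[0.1,-0.95,0],[0,0,-0.15]]
    - [0,[0.1,-0.95,0],[0,0,-0.15]]
    - [0,[0.1,-0.95,0],[0,0,-0.15]]
    - [0,[0.1,-0.95,0],[0,0,-0.15]]

```text
time: 53.55
ee_pos: [0.5546, -0.1972, 0.2986]
orientation: [-1.458, -2.782, 0.002]
wrist_force: [-0.1, -0.2, -0.1]
grip_width: 0.0854
finger_force: 0.0
```

Request:
send_rows:
  increments:
    - [0,[0.1,-0.95,0],[0,0,-0.15]]
    - [0,[0.1,-0.95,0],[0,0,-0.15]]
    - [0,[0.1,-0.95,0],[0,0,-0.15]]
    - [0,[0.1,-0.95,0],[0,0,-0.15]]
    - [0,[0.1,-0.95,0],[0,0,-0.15]]
    - [0,[0.1,-0.95,0],[0,0,-0.15]]
    - [0,[0.1,-0.95,0],[0,0,-0.15]]
    - [0,[0,0,0],[0,0,0]]

```text
time: 54.22
ee_pos: [0.5721, -0.3662, 0.2977]
orientation: [-2.132, -2.306, 0.004]
wrist_force: [0.6, 0.9, -0.7]
grip_width: 0.0854
finger_force: 0.0
```

Run:
```python
from h import *
c=snap("wrist","w19"); st()
print(proj(c,[.573,-.363,.235],True),proj(c,[.588,-.363,.235],True),proj(c,[.573,-.378,.235],True),proj(c,[.573,-.348,.235],True))
im=c["image"]; g=cv2.cvtColor(im,cv2.COLOR_BGR2GRAY); u,v=proj(c,[.573,-.363,.235],True).astype(int)
cv2.imwrite("pics/v19.png",cv2.resize(im[max(0,v-90):v+90,u-100:u+100],None,fx=3,fy=3,interpolation=cv2.INTER_CUBIC)); print(u-100,max(0,v-90))
```

```text
t 54.2667 p [ 0.5722 -0.3642  0.2977] F [ 0.3  0.5 -0.1] w 0.0855 q [-0.72  0.25  1.49 -0.    1.39 -0.8 ] 
 x [-0.082  0.997  0.001] y [ 0.997  0.082 -0.002] z [-0.002  0.    -1.   ]
[320.74168772 209.75204108] [342.19505169 211.35809993] [319.04915783 229.8448362 ] [322.4974371  188.80835813]
220 119
```

View pics/v19.png

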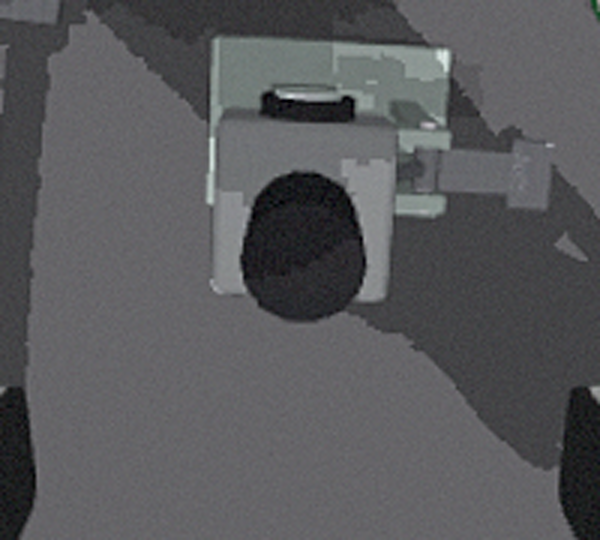

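The knob's top is centred at crop (304,262), so the knob is at about (0.573, −0.361). Descend and grip.

Request:
send_rows:
  increments:
    - [0,[0.02,0.16,-0.7],[0,0,0]]
    - [0,[0,0,-0.8],[0,0,0]]
    - [0,[0,0,-0.8],[0,0,0]]
    - [0,[0,0,-0.8],[0,0,0]]
    - [0,[0,0,-0.6],[0,0,0]]
    - [0,[0,0,-0.2],[0,0,0]]
    - [0,[0,0,0],[0,0,0]]
  newtons: 70

```text
time: 54.85
ee_pos: [0.5719, -0.3574, 0.1993]
orientation: [-2.123, -2.31, 0.001]
wrist_force: [1.0, 0.1, 0.5]
grip_width: 0.0853
finger_force: 0.0
```

Request:
send_rows:
  increments:
    - [1,[0,0,0],[0,0,0]]
    - [1,[0,0,0],[0,0,0]]
    - [1,[0,0,0],[0,0,0]]
    - [1,[0,0,0],[0,0,0]]
    - [1,[0,0,0],[0,0,0]]
    - [1,[0,0,0],[0,0,0]]
    - [1,[0,0,0],[0,0,0]]
    - [1,[0,0,0],[0,0,0]]

```text
time: 55.52
ee_pos: [0.5729, -0.3601, 0.2033]
orientation: [2.127, 2.309, 0.001]
wrist_force: [0.4, 2.2, 5.8]
grip_width: 0.0281
finger_force: 69.2
```

Request:
send_rows:
  increments:
    - [1,[0,0,0.2],[0,0,0]]
    - [1,[0,0,0.2],[0,0,0]]
    - [1,[0,0,0.2],[0,0,0]]
    - [1,[0,0,0.2],[0,0,0]]
    - [1,[0,0,0.2],[0,0,0]]
    - [1,[0,0,0],[0,0,0]]

```text
time: 56.02
ee_pos: [0.5729, -0.36, 0.2248]
orientation: [2.128, 2.309, 0.002]
wrist_force: [5.6, -1.6, -3.6]
grip_width: 0.0281
finger_force: 69.8
```

Request:
send_rows:
  increments:
    - [1,[0,0,0.2],[0,0,0]]
    - [1,[0,0,0.2],[0,0,0]]
    - [1,[0,0,0.2],[0,0,0]]
    - [1,[0,0,0.2],[0,0,0]]
    - [1,[0,0,0.2],[0,0,0]]
    - [1,[0,0,0.2],[0,0,0]]
    - [1,[0,0,0],[0,0,0]]

```text
time: 56.6
ee_pos: [0.5728, -0.36, 0.2546]
orientation: [2.128, 2.31, 0.002]
wrist_force: [4.4, -2.5, -3.9]
grip_width: 0.0282
finger_force: 69.7
```

Request:
send_rows:
  increments:
    - [1,[0,0,0.2],[0,0,0]]
    - [1,[0,0,0.2],[0,0,0]]
    - [1,[0,0,0.2],[0,0,0]]
    - [1,[0,0,0.2],[0,0,0]]
    - [1,[0,0,0.2],[0,0,0]]
    - [1,[0,0,0],[0,0,0]]
    - [1,[0,0,0],[0,0,0]]

```text
time: 57.18
ee_pos: [0.5728, -0.36, 0.2794]
orientation: [2.128, 2.31, 0.002]
wrist_force: [6.0, -2.0, -3.8]
grip_width: 0.0287
finger_force: 69.8
```

Request:
send_rows:
  increments:
    - [1,[0,0,0.2],[0,0,0]]
    - [1,[0,0,0.2],[0,0,0]]
    - [1,[0,0,0],[0,0,0]]
    - [1,[0,0,0],[0,0,0]]

```text
time: 57.52
ee_pos: [0.5729, -0.36, 0.2891]
orientation: [2.128, 2.31, 0.002]
wrist_force: [5.3, -2.1, -4.8]
grip_width: 0.0286
finger_force: 69.8
```

Request:
send_rows:
  increments:
    - [1,[0,0,-0.1],[0,0,0]]
    - [1,[0,0,-0.08],[0,0,0]]
    - [1,[0,0,0],[0,0,0]]

```text
time: 57.77
ee_pos: [0.5728, -0.36, 0.2847]
orientation: [2.128, 2.31, 0.001]
wrist_force: [5.8, -2.3, -4.9]
grip_width: 0.0285
finger_force: 70.2
```

Request:
send_rows:
  increments:
    - [1,[0,0,-0.06],[0,0,0]]
    - [1,[0,0,0],[0,0,0]]

```text
time: 57.93
ee_pos: [0.5728, -0.36, 0.2834]
orientation: [2.128, 2.31, 0.001]
wrist_force: [6.1, -2.4, -4.2]
grip_width: 0.0281
finger_force: 70.2
```

Request:
send_rows:
  increments:
    - [1,[0,0,-0.06],[0,0,0]]
    - [1,[0,0,0],[0,0,0]]

```text
time: 58.1
ee_pos: [0.5729, -0.36, 0.2828]
orientation: [2.128, 2.31, 0.001]
wrist_force: [5.2, -1.8, -2.2]
grip_width: 0.0281
finger_force: 70.4
```

Request:
send_rows:
  increments:
    - [1,[0,0,-0.08],[0,0,0]]
    - [1,[0,0,0],[0,0,0]]

```text
time: 58.27
ee_pos: [0.5729, -0.36, 0.2825]
orientation: [2.127, 2.309, 0.001]
wrist_force: [6.1, -1.7, 0.5]
grip_width: 0.0285
finger_force: 70.7
```

Request:
send_rows:
  increments:
    - [0,[0,0,0],[0,0,0]]
    - [0,[0,0,0],[0,0,0]]
    - [0,[0,0,0],[0,0,0]]
    - [0,[0,0,0],[0,0,0]]
    - [0,[0,0,0.6],[0,0,0]]
    - [0,[0,0,0.9],[0,0,0]]
    - [0,[0,0,0.9],[0,0,0]]
    - [0,[0,0,0.9],[0,0,0]]

```text
time: 58.93
ee_pos: [0.5716, -0.3596, 0.3652]
orientation: [-2.127, -2.309, 0.001]
wrist_force: [-0.2, -0.1, 0.5]
grip_width: 0.0852
finger_force: 0.0
```

Run:
```python
from h import *
c=snap("wrist","w20"); s,M=st(); g=cv2.cvtColor(c["image"],cv2.COLOR_BGR2GRAY)
for h in(.299,.315,.331): print(h,proj(c,[.573,-.3605,h],True).round(1),(proj(c,[.588,-.3605,h],True)-proj(c,[.558,-.3605,h],True)).round(1))
v=int(proj(c,[.573,-.3605,.315],True)[1]); print(v,g[v,270:375].tolist())
t=snap("side","s20"); print(proj(t,[.573,-.3605,.315]),proj(t,[.573,-.3605,.235]),proj(t,[.573,-.3605,.299])); u=int(round(proj(t,[.573,-.3605,.3])[0])); print(u,cv2.cvtColor(t["image"],cv2.COLOR_BGR2GRAY)[60:150,u].tolist())
```

```text
t 58.9833 p [ 0.5728 -0.3606  0.3719] F [0.1 0.6 4.5] w 0.0854 q [-0.71  0.22  1.4  -0.    1.51 -0.79] 
 x [-0.082  0.997 -0.006] y [0.997 0.082 0.005] z [ 0.006 -0.006 -1.   ]
0.299 [320.9 214. ] [42.1  3.3]
0.315 [321.  221.5] [45.2  3.5]
0.331 [321.1 230.2] [48.8  3.7]
221 [102, 105, 101, 100, 102, 103, 100, 104, 98, 102, 103, 101, 103, 99, 100, 99, 100, 95, 111, 165, 124, 129, 139, 137, 137, 135, 134, 143, 123, 75, 24, 34, 34, 33, 32, 34, 30, 36, 37, 29, 31, 39, 47, 51, 45, 47, 39, 44, 43, 41, 40, 37, 37, 48, 39, 45, 46, 40, 41, 41, 46, 47, 43, 44, 39, 44, 50, 46, 43, 43, 38, 25, 42, 118, 147, 139, 138, 139, 130, 112, 81, 59, 66, 66, 68, 66, 68, 65, 64, 65, 68, 66, 72, 72, 67, 72, 67, 67, 70, 68, 70, 66, 66, 71, 71]
[337.25796575  91.10620807] [336.48240396 114.52285542] [337.09903084  95.90495238]
337 [204, 202, 202, 204, 203, 203, 205, 204, 211, 206, 205, 206, 204, 205, 210, 207, 208, 208, 208, 204, 205, 204, 204, 208, 204, 203, 204, 200, 202, 200, 64, 18, 17, 17, 17, 17, 17, 14, 19, 19, 16, 19, 18, 17, 16, 104, 143, 128, 84, 78, 35, 16, 116, 133, 132, 131, 129, 130, 23, 142, 141, 142, 142, 142, 143, 145, 145, 142, 144, 145, 145, 145, 142, 143, 147, 143, 144, 144, 150, 144, 144, 145, 143, 145, 90, 95, 102, 98, 102, 96]
```

The side view puts the knob top at row 90; the fifth notch predicts 91 and the fourth 96 (the same method read 1 px high before the lift). The wrist scale agrees, so it's on the fifth notch. Back to the valve.

Request:
send_rows:
  increments:
    - [0.62,[-0.85,0.34,0],[0,0,-0.223]]
    - [0.62,[-0.85,0.34,0],[0,0,-0.223]]
    - [0.62,[-0.85,0.34,0],[0,0,-0.223]]
    - [0.62,[-0.85,0.34,0],[0,0,-0.223]]
    - [0.62,[-0.85,0.34,0],[0,0,-0.223]]
    - [0.62,[-0.85,0.34,0],[0,0,-0.223]]
    - [0.62,[-0.85,0.34,0],[0,0,-0.223]]
    - [0.62,[-0.85,0.34,0],[0,0,-0.223]]

```text
time: 59.7
ee_pos: [0.4007, -0.2909, 0.3633]
orientation: [-2.918, -1.158, 0.002]
wrist_force: [-1.0, 0.5, -0.1]
grip_width: 0.0324
finger_force: 0.0
```

Request:
send_rows:
  increments:
    - [0.62,[-0.85,0.34,0],[0,0,-0.223]]
    - [0.62,[-0.85,0.34,0],[0,0,-0.223]]
    - [0.62,[0,0,-1],[0,0,-0.223]]
    - [0.62,[0,0,-1],[0,0,-0.223]]
    - [0.62,[0,0,-1],[0,0,-0.223]]
    - [0.62,[0,0,-1],[0,0,-0.223]]
    - [0.62,[0,0,-1],[0,0,-0.223]]

```text
time: 60.28
ee_pos: [0.3589, -0.2741, 0.2376]
orientation: [-3.14, 0.04, 0.002]
wrist_force: [0.4, -0.8, 1.0]
grip_width: 0.0325
finger_force: 0.0
```

Request:
send_rows:
  increments:
    - [0.62,[0,0,-0.6],[0,0,0]]
    - [0.62,[0,0,-0.4],[0,0,0]]
    - [0.62,[0,0,0],[0,0,0]]
    - [0.62,[0,0,0],[0,0,0]]

```text
time: 60.62
ee_pos: [0.3595, -0.2746, 0.2144]
orientation: [-3.141, 0.03, 0.001]
wrist_force: [0.4, 0.6, 0.8]
grip_width: 0.0325
finger_force: 0.0
```

Run:
```python
from h import *
c=snap("wrist","w21"); s,M=st(); g=cv2.cvtColor(c["image"],cv2.COLOR_BGR2GRAY)
for x in(.424,.405,.39,.375,.36):
    a=proj(c,[x,-.280+(.424-x)*.075,.114],True); v=int(round(a[1])); lo=int(a[0])-25; print(x,a.round(1),lo,g[v,lo:lo+50].tolist())
print(np.hypot(*(proj(c,[.38,-.274,.114],True)-proj(c,[.38,-.264,.114],True))),"px/cm")
```

```text
t 60.6667 p [ 0.3599 -0.2751  0.2155] F [-0.1 -0.1  0.4] w 0.033 q [-0.88 -0.21  2.12 -0.    1.23  0.71] 
 x [ 1.    -0.019  0.001] y [-0.019 -1.     0.001] z [ 0.001 -0.001 -1.   ]
0.424 [322.8 120.6] 297 [157, 155, 155, 158, 148, 139, 143, 127, 125, 174, 180, 180, 179, 178, 184, 182, 183, 179, 176, 177, 184, 185, 182, 180, 182, 185, 184, 182, 183, 183, 182, 179, 181, 179, 182, 183, 181, 184, 183, 186, 153, 151, 152, 154, 153, 156, 150, 155, 155, 154]
0.405 [321.4 144.8] 296 [74, 66, 70, 75, 67, 72, 74, 72, 71, 76, 72, 84, 82, 73, 81, 117, 185, 181, 181, 182, 177, 180, 179, 179, 178, 179, 180, 179, 178, 178, 178, 180, 177, 146, 113, 110, 115, 120, 121, 115, 119, 122, 119, 118, 118, 121, 120, 128, 122, 124]
0.39 [320.3 163.6] 295 [52, 48, 45, 55, 51, 50, 51, 51, 46, 57, 50, 59, 53, 51, 44, 126, 189, 179, 177, 177, 178, 175, 176, 175, 179, 175, 175, 177, 178, 178, 178, 179, 175, 149, 50, 64, 65, 63, 62, 59, 61, 65, 60, 64, 63, 67, 96, 94, 95, 96]
0.375 [319.3 182.1] 294 [58, 53, 51, 53, 52, 53, 51, 52, 48, 59, 47, 55, 48, 52, 56, 60, 43, 37, 31, 39, 36, 33, 41, 40, 40, 35, 42, 33, 32, 37, 39, 30, 32, 46, 69, 64, 63, 86, 98, 96, 100, 99, 96, 96, 99, 96, 94, 97, 89, 98]
0.36 [318.3 200.1] 293 [88, 86, 82, 80, 86, 83, 83, 80, 85, 81, 85, 83, 82, 89, 86, 64, 44, 28, 40, 38, 34, 32, 35, 27, 31, 39, 34, 37, 40, 38, 34, 34, 32, 77, 101, 95, 94, 93, 96, 94, 94, 96, 97, 95, 95, 96, 91, 97, 96, 96]
12.498307746325212 px/cm
```

The bar's edges confirm the handle is exactly shut and centred between the fingers. Descend and sweep it open.

Request:
send_rows:
  increments:
    - [0.62,[0,0,-0.9],[0,0,0]]
    - [0.62,[0,0,-1],[0,0,0]]
    - [0.62,[0,0,-1],[0,0,0]]
    - [0.62,[0,0,-1],[0,0,0]]
    - [0.62,[0,0,-0.7],[0,0,0]]
    - [0.62,[0,0,-0.3],[0,0,0]]
    - [0.62,[0,0,0],[0,0,0]]
    - [0.62,[0,0,0],[0,0,0]]

```text
time: 61.33
ee_pos: [0.3604, -0.2756, 0.0936]
orientation: [3.14, -0.031, 0.002]
wrist_force: [-0.1, -0.2, -0.2]
grip_width: 0.0325
finger_force: 0.0
```

Request:
send_rows:
  increments:
    - [0.62,[-0.01,-0.27,0],[0,0,0.21]]
    - [0.62,[0.02,-0.27,0],[0,0,0.21]]
    - [0.62,[0.05,-0.265,0],[0,0,0.21]]
    - [0.62,[0.08,-0.26,0],[0,0,0.21]]
    - [0.62,[0.1,-0.25,0],[0,0,0.21]]
    - [0.62,[0.13,-0.24,0],[0,0,0.21]]
    - [0.62,[0.15,-0.22,0],[0,0,0.21]]
    - [0.62,[0.18,-0.2,0],[0,0,0.21]]

```text
time: 62.0
ee_pos: [0.3782, -0.3246, 0.0943]
orientation: [2.877, 1.259, 0.002]
wrist_force: [0.0, 2.2, 1.0]
grip_width: 0.0325
finger_force: 1.1
```

Request:
send_rows:
  increments:
    - [0.62,[0.2,-0.185,0],[0,0,0.21]]
    - [0.62,[0.215,-0.165,0],[0,0,0.21]]
    - [0.62,[0.23,-0.14,0],[0,0,0.21]]
    - [0.62,[0.245,-0.115,0],[0,0,0.21]]
    - [0.62,[0.255,-0.09,0],[0,0,0.21]]
    - [0.62,[0.26,-0.06,0],[0,0,0.21]]

```text
time: 62.5
ee_pos: [0.413, -0.3433, 0.0942]
orientation: [2.346, 2.089, 0.0]
wrist_force: [-1.4, 1.2, 1.0]
grip_width: 0.0326
finger_force: 1.1
```

Request:
send_rows:
  increments:
    - [0.62,[0.15,-0.02,0],[0,0,0.12]]
    - [0.62,[0,0,0],[0,0,0]]

```text
time: 62.67
ee_pos: [0.4173, -0.3444, 0.0943]
orientation: [2.284, 2.153, -0.0]
wrist_force: [-0.2, -0.5, -0.1]
grip_width: 0.0325
finger_force: 0.0
```

Request:
send_rows:
  increments:
    - [0.62,[0.12,0,0],[0,0,0]]
    - [0.62,[0,0,0],[0,0,0]]

```text
time: 62.83
ee_pos: [0.4198, -0.3446, 0.0938]
orientation: [2.287, 2.15, -0.001]
wrist_force: [-1.1, 0.4, 0.2]
grip_width: 0.0328
finger_force: 0.0
```

Request:
send_rows:
  increments:
    - [0.62,[0.12,0,0],[0,0,0]]
    - [0.62,[0,0,0],[0,0,0]]

```text
time: 63.0
ee_pos: [0.4225, -0.3441, 0.093]
orientation: [2.287, 2.151, -0.0]
wrist_force: [-0.3, 0.0, -0.2]
grip_width: 0.0324
finger_force: 0.2
```

Request:
send_rows:
  increments:
    - [0.62,[0.12,0,0],[0,0,0]]
    - [0.62,[0,0,0],[0,0,0]]

```text
time: 63.17
ee_pos: [0.4254, -0.3437, 0.0924]
orientation: [2.287, 2.153, -0.0]
wrist_force: [-0.7, -0.3, 1.2]
grip_width: 0.0324
finger_force: 0.3
```

Request:
send_rows:
  increments:
    - [0.62,[0.08,0,0],[0,0,0]]
    - [0.62,[0,0,0],[0,0,0]]

```text
time: 63.33
ee_pos: [0.4272, -0.3435, 0.0921]
orientation: [2.288, 2.153, 0.0]
wrist_force: [-2.0, -0.5, -0.1]
grip_width: 0.0323
finger_force: 0.5
```

Request:
send_rows:
  increments:
    - [0.62,[0.1,0,0],[0,0,0]]
    - [0.62,[0,0,0],[0,0,0]]

```text
time: 63.5
ee_pos: [0.4274, -0.3435, 0.092]
orientation: [-2.282, -2.151, 0.006]
wrist_force: [-9.1, -1.2, 4.2]
grip_width: 0.0327
finger_force: 4.5
```

Request:
send_rows:
  increments:
    - [0.62,[0.08,0,0],[0,0,0]]
    - [0.62,[0,0,0],[0,0,0]]

```text
time: 63.67
ee_pos: [0.4275, -0.3434, 0.0919]
orientation: [-2.278, -2.149, 0.011]
wrist_force: [-14.7, -1.2, 6.8]
grip_width: 0.0332
finger_force: 7.6
```

Stop reached. Back off, rise clear and check everything.

Request:
send_rows:
  increments:
    - [0.62,[-0.25,0,0],[0,0,0]]
    - [0.62,[-0.25,0,0],[0,0,0]]
    - [0.62,[0,0,0.6],[0,0,0]]
    - [0.62,[0,0,1],[0,0,0]]
    - [0.62,[0,0,1],[0,0,0]]
    - [0.62,[0,0,1],[0,0,0]]
    - [0.62,[0,0,1],[0,0,0]]
    - [0.62,[0,0,1],[0,0,0]]

```text
time: 64.33
ee_pos: [0.4193, -0.343, 0.2333]
orientation: [2.287, 2.153, 0.002]
wrist_force: [0.9, 0.3, 0.7]
grip_width: 0.0323
finger_force: 0.0
```

Request:
send_rows:
  increments:
    - [0.62,[0,0,1],[0,0,0]]
    - [0.62,[0,0,1],[0,0,0]]
    - [0.3,[0.1,0.9,0.5],[0,0,0]]
    - [0,[0.1,0.9,0.5],[0,0,0]]
    - [0,[0.1,0.9,0],[0,0,0]]
    - [0,[0.1,0.9,0],[0,0,0]]
    - [0,[0,0,0],[0,0,0]]
    - [0,[0,0,0],[0,0,0]]

```text
time: 65.0
ee_pos: [0.4294, -0.2525, 0.3074]
orientation: [2.284, 2.155, 0.001]
wrist_force: [0.3, -0.7, 0.7]
grip_width: 0.0857
finger_force: 0.0
```

Run:
```python
from h import *
c=snap("wrist","w22"); s,M=st(); g=cv2.cvtColor(c["image"],cv2.COLOR_BGR2GRAY)
for k in(.0,.02,.035,.05,.07,.09):
    p=np.array([.424-.075*k,-.279-k,.114]); a=proj(c,p,True); v=int(round(a[1])); lo=int(a[0])-18; print(k,a.round(1),lo,g[v,lo:lo+36].tolist())
t=snap("top","t22")
for nm,A in(("C",[.573,.139,.078]),("A",[.522,.004,.078]),("B",[.596,-.1194,.078])):
    for cc,f in((c,True),(t,False)):
        q=proj(cc,np.array(A)+[0,0,.02],f); print(nm,q.round(1),[(b[0],b[2]) for b in port(cc) if np.hypot(*(np.array(b[0])-q))<15])
d=cv2.absdiff(load("top0")["image"],t["image"]).max(2)
for nm,(x0,y0,x1,y1) in dict(wrench=(240,135,278,190),weight=(290,140,312,160),screwdriver=(345,130,365,186),solvent=(402,142,430,170),cup=(286,247,316,277)).items(): print(nm,(d[y0:y1,x0:x1]>50).mean().round(3))
sd=snap("side","s22")["image"]; u=337; print(cv2.cvtColor(sd,cv2.COLOR_BGR2GRAY)[80:112,u].tolist())
```

```text
t 65.05 p [ 0.4293 -0.2533  0.3072] F [-0.3 -0.2 -0. ] w 0.0855 q [-0.74 -0.16  1.91  0.    1.39 -0.68] 
 x [ 0.06   0.998 -0.   ] y [ 0.998 -0.06   0.001] z [ 0.001 -0.    -1.   ]
0.0 [315.1 200.5] 297 [156, 184, 206, 213, 211, 209, 237, 245, 245, 244, 249, 247, 254, 255, 251, 254, 255, 255, 232, 197, 190, 185, 190, 189, 186, 188, 187, 185, 168, 157, 161, 163, 153, 146, 122, 97]
0.02 [314.9 217.4] 296 [101, 103, 101, 98, 109, 161, 174, 182, 189, 192, 178, 200, 244, 248, 246, 246, 244, 246, 246, 246, 245, 248, 249, 255, 218, 134, 145, 142, 138, 131, 126, 115, 79, 66, 67, 70]
0.035 [314.7 229.6] 296 [103, 101, 99, 104, 105, 101, 98, 98, 85, 95, 128, 183, 242, 248, 245, 244, 244, 245, 244, 246, 244, 245, 249, 237, 190, 111, 112, 66, 68, 63, 69, 72, 70, 62, 62, 65]
0.05 [314.6 241.5] 296 [100, 98, 104, 99, 102, 101, 100, 99, 92, 91, 135, 148, 99, 48, 61, 55, 61, 59, 50, 59, 66, 60, 53, 70, 113, 119, 92, 64, 70, 64, 63, 71, 67, 71, 62, 72]
0.07 [314.4 256.8] 296 [100, 103, 101, 104, 104, 103, 102, 92, 83, 95, 135, 120, 87, 49, 55, 61, 61, 56, 60, 57, 58, 61, 52, 69, 110, 120, 76, 64, 69, 64, 69, 72, 65, 67, 64, 69]
0.09 [314.2 271.3] 296 [103, 101, 101, 101, 98, 100, 102, 101, 87, 88, 138, 133, 93, 48, 53, 55, 56, 56, 53, 54, 55, 51, 46, 110, 133, 128, 64, 62, 72, 64, 72, 67, 67, 68, 70, 67]
C [ 409.  -110.8] []
C [269.4 205.9] []
A [383.7 -37. ] []
A [318.3 224.7] []
B [451.9  59.7] [([451.2, 60.4], 77)]
B [363.  198.4] []
wrench 0.013
weight 0.0
screwdriver 0.05
solvent 0.0
cup 0.0
[204, 204, 209, 207, 206, 204, 201, 201, 202, 201, 81, 36, 36, 35, 24, 17, 20, 22, 20, 15, 20, 19, 24, 25, 22, 109, 142, 126, 166, 172, 62, 22]
```

```bash
python3 -c "
from station import env
print(env.close_job())"
```

```text
the job is handed in; nothing more can be done
None
```

The job is handed in, at about 65 s of the 210 s allowed. I shut the air to its stop, laid all three sections in the nests with ports within about 3° of straight up, left the column held on the fifth notch, and turned the air fully on again; the bench items I compared had not moved.

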